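# Build a battery row in a compression jig and lay its guard board on top

### The job

Build the battery row in the compression jig: starting against the fixed stop, stand one cell block, then the insulating plate, then the other cell block, then the grey terminal plate with its studs up, plates face to face with the blocks, and slide the pressure plate up until the whole row is tight against the stop. Then lay the guard board flat on top with its heat sink up, lengthwise along the row and centred over the insulating plate so that it bridges both blocks. Leave the solder reel and the flux bottle where they stand.

Things in the scene. Friction and masses are not known exactly. Their poses are not given: they have to be found in the camera images.
- block_a: black 2 x 2 cell block (spacer frame with four round cells), 42 x 42 mm, standing 52 mm tall (its moulded edge shows 1 mm more); 0.2 kg. Origin at the centre of its underside, z up. The two blocks are alike and interchangeable, and may stand any of the four ways round
- block_b: black 2 x 2 cell block (spacer frame with four round cells), 42 x 42 mm, standing 52 mm tall (its moulded edge shows 1 mm more); 0.2 kg. Origin at the centre of its underside, z up. The two blocks are alike and interchangeable, and may stand any of the four ways round
- insulator: tan ribbed glass-epoxy insulating plate, standing upright on the table on its narrow edge: 42 mm wide (its x), 12 mm thick (its y), 52 mm tall (its z); 0.05 kg. Origin at the centre of its underside. Alike from both sides
- terminal_plate: grey terminal plate, standing upright: 42 mm wide (its x), 12 mm thick (its y), body 44 mm tall (its z), with two brass pads and two brass studs on top at x = -12 and +12 mm that reach up to 60 mm; 0.06 kg. Origin at the centre of its underside. Alike from both sides
- guard_board: red guard circuit board lying flat, 30 mm (its x) by 62 mm (its y), 2 mm thick, with a finned aluminium heat sink on its middle: 26 mm (x) by 36 mm (y), 2 to 20 mm above the underside; grip it across those 26 mm. Components at the ends up to 8 mm high. 0.06 kg. Origin: centre of its underside. Either end may point to the stop
- jig: fixed aluminium jig, 84 mm (its x) by 256 mm (base y = -111 to +145 mm). Origin on the table; the row runs along y at x = 0; floor at z = 10 mm. Fixed stop at the -y end: inner face y = -75 mm, 52 mm wide, top z = 64 mm. Dark guide rails 54 mm apart inside, top z = 20 mm. In a tight row (42 + 12 + 42 + 12 mm) the centres lie at y = -54, -27, 0, +27 mm; row top z = 62 mm
- pressure_plate (a joint): travel of the sliding pressure plate towards the stop, m: at 0 (open) its face is at jig y = +101 mm; at 0.068 the face is at y = +33 mm and a complete row is tight; end of travel 0.075. Needs about 3 N plus the row's friction and stays where it is left. Plate 50 mm wide, 12 mm thick, top at jig z = 62 mm
- grip (a point): upper part of the black upright grip on the pressure plate's carriage, 38 mm behind (+y of) the plate's face and 58 mm above the table; the grip is 22 mm along jig x, 12 mm along jig y, and ends 12 mm above this point. Axes as the jig's
- solder_reel: reel of solder wire standing on its flange, 58 mm in diameter, 36 mm tall; a bystander, leave it alone
- flux_bottle: small cream flux bottle with a red needle cap, 30 mm in diameter, 90 mm tall; a bystander, leave it alone
Not all that is in view belongs to the job. Leave any green or red look-alike of the block_a alone.

How it is judged:
By the outcome, as a careful person would: the job done as asked, in the order asked, and still so for the second after the job is handed in, with the robot touching nothing.
It also fails if it takes over 115 s, if anything falls off the work surface, if the arm or the gripper's body presses on something with over 40 N, if the wrist force passes 120 N, or if a joint passes its speed limit or range.

### The arm

A 6-joint arm with a two-finger parallel gripper is mounted at the origin on a cart in front of the work surface, level with it; the furniture and walls round the work are solid. World frame = base frame: x ahead of the robot, y to its left, z up, the work surface at z = 0. Lengths are in m, angles in rad, forces in N, time in s.
With the tool pointing down it reaches from about 0.375 to 0.975 m from the base axis. Payload 3.8 kg.
Tool frame: the origin (TCP) lies at the very end of the fingers, on their centre line; the grasp point (between the pads) lies 19 mm behind it (r.hold_point_z is the z of the grasp point in the tool frame, in m); z points along the fingers, y is the line along which they close (so a half turn about z gives the same grasp; the last joint's range is limited). The gripper opens to 88 mm and grips with 3 to 60 N. Pads are 18 mm wide; open, the fingers measure 123 mm over their backs; the gripper's body (75 mm by 187 mm) begins 45 mm behind the grasp point.
Start: joints at [1.222, 0.264, 1.604, -0, 1.274, -0.037], TCP at [0.207, 0.642, 0.218] pointing down, gripper open.
Joint ranges: [-2.63, 2.63], [-0.94, 2.18], [0.31, 2.57], [-1.31, 4.45], [0, 2.66], [-2.55, 2.55]. Speed limits (rad/s): [2.57, 2.57, 3.14, 3.14, 3.14, 3.14].

### API

Orientations are given as a unit quaternion [w, x, y, z].
In Python, from workcell import r gives the robot as it stands. The module is installed in compiled form; this text tells all that it offers.
- The arm moves only by the tool jog_arm, never from a script. Its argument "rows" is a list of rows, each a list of 2 entries, a list of its own where there are three numbers: the shift along the world's x, y, z in units of 25 mm (1.0 is 25 mm), then the turn about the world's z in degrees. A call has 1 to 8 rows; each row is the pose to reach, as a shift and turn from the pose commanded when the call began; what a row does not reach only later rows make up. A row lasts 1/12 s, in which the tool goes at most 41.7 mm and 7.16 degrees, less where a joint would pass 70% of its speed; a pose out of reach is approached as far as the arm can. A call with a gripper value outside its range is refused whole. "jaw" is the finger opening in mm, from 0 to 88.1, set as the call begins (left out, the last holds). The fingers move at their own pace and stop on an object; "grip_force" is the grip in N (left out, the last holds). Time passes only in rows, so rows that repeat a pose let the fingers close. It gives the time, the measured TCP pose, the force, the opening and the grip force at its end, in the units of the state.
- r.observe(): the state, without advancing time (a new reading comes with each control period).
- r.camera(name): name is "side" or "top"; returns a dict with "pixels" (384x512x3 uint8, red, green, blue), "fx", "fy", "cx", "cy" (pixels), "dist" ([k1, k2, p1, p2, k3] as OpenCV has them; the pictures are not rectified), "R" (3x3) and "t" (3): a world point X has camera coordinates R X + t. Camera axes: x right, y down, z forward; pixel columns grow to the right and rows downward; lengths in m; the calibration is good to about 2 mm. A picture is of the moment at which its call begins. There is no depth.
- r.finish_job(): hands the job in; it is judged then, once.
The state is a dict: "clock": time; "joints": joint angles; "dq": joint speeds; "effort": joint torques, N m; "eef_pos": TCP position; "tcp_rot": TCP orientation; "force": force on the tool from outside, world axes, zero at the start; "wrist_torque": the same for the moment, N m; "opening": finger opening in m; "gripper_force": force on a finger pad.
Only numpy, scipy, OpenCV 4.12 (cv2) and the standard library are available. Lean on these libraries where they do the work, as an engineer would, in place of code of your own. Each camera call takes 0.05 s, during which the arm holds its last target. There are 200 camera calls.

## Working session

There is one attempt and no reset: what is moved stays moved. The work goes in short steps, Python scripts to look and compute and a tool call to move; the robot and the scene stay as the last step left them, time stands still between calls to the robot, and variables do not carry over. Pictures are saved under pics/ and viewed, at most 14 in all, crops included, and the job is handed in when it is done.

Besides the shell and the picture viewer there is one more tool, called after "Call:" in YAML: its name, and indented under it one key for each argument. jog_arm: Moves the arm, as the interface text tells. Its arguments: {"type":"object","properties":{"rows":{"type":"array","items":{"type":"array"}},"jaw":{"type":"number"},"grip_force":{"type":"number"}},"required":["rows"]}

```bash
mkdir -p pics; cat > h.py <<'E'
import numpy as np, cv2
from workcell import r
def snap(n,tag):
    c=r.camera(n); cv2.imwrite(f'pics/{tag}.png',cv2.cvtColor(c['pixels'],cv2.COLOR_RGB2BGR)); return c
def K(c): return np.array([[c['fx'],0,c['cx']],[0,c['fy'],c['cy']],[0,0,1.]])
def ray(c,px):
    u=cv2.undistortPoints(np.array([[px]],float),K(c),np.array(c['dist'],float))[0,0]
    R=np.array(c['R']);o=-R.T@np.array(c['t']); d=R.T@np.array([u[0],u[1],1]); return o,d/np.linalg.norm(d)
def atz(c,px,z):
    o,d=ray(c,px); return o+d*(z-o[2])/d[2]
def tri(c1,p1,c2,p2):
    o1,d1=ray(c1,p1);o2,d2=ray(c2,p2)
    s=np.linalg.lstsq(np.c_[d1,-d2],o2-o1,rcond=None)[0]
    a=o1+s[0]*d1;b=o2+s[1]*d2; return (a+b)/2,np.linalg.norm(a-b)
def proj(c,X):
    R=np.array(c['R']); return cv2.projectPoints(np.array(X,float).reshape(-1,1,3),cv2.Rodrigues(R)[0],np.array(c['t'],float),K(c),np.array(c['dist'],float))[0][:,0]
E
python3 - <<'E'
from h import *
import pickle
np.set_printoptions(precision=4,suppress=True)
for n in('top','side'):
    c=snap(n,n+'0'); pickle.dump(c,open(n+'0.pkl','wb'))
    print(n,-np.array(c['R']).T@c['t'],np.array(c['R'])[2],c['fx'])
    im=cv2.imread(f'pics/{n}0.png'); cv2.imwrite(f'pics/{n}0b.png',cv2.resize(im,(800,600),interpolation=cv2.INTER_CUBIC))
print(r.observe())
E
```

```text
top [ 0.5127 -0.1028  1.1256] [ 0.0669  0.0041 -0.9978] 356.3898961342596
side [0.3079 0.8158 0.5583] [ 0.2336 -0.8544 -0.4641] 361.6833225016821
{'clock': 0.1, 'joints': array([ 1.2221,  0.2647,  1.6052, -0.    ,  1.2737, -0.0369]), 'dq': array([-0.0012, -0.0019, -0.0015, -0.0001,  0.0007,  0.0004]), 'effort': array([ -0.0005, -50.3617, -35.8071,   0.0731,   0.0234,  -0.0001]), 'eef_pos': array([0.2069, 0.6418, 0.2167]), 'tcp_rot': array([-0.0002,  0.1553,  0.9879, -0.001 ]), 'force': array([ 0.4405, -0.1175,  0.2848]), 'wrist_torque': array([-0.0165,  0.0189,  0.0375]), 'gripper_force': 0.0, 'opening': 0.08838066441554689}
```

View pics/top0b.png

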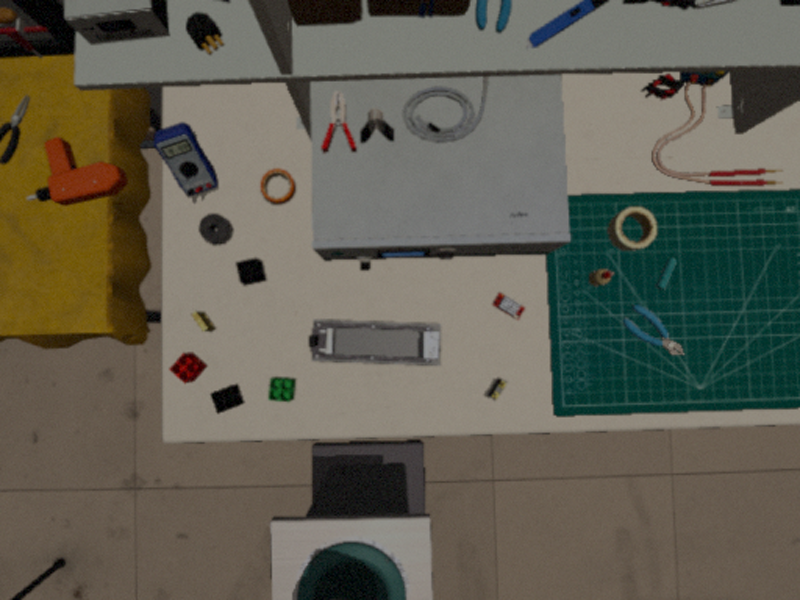

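View pics/side0b.png

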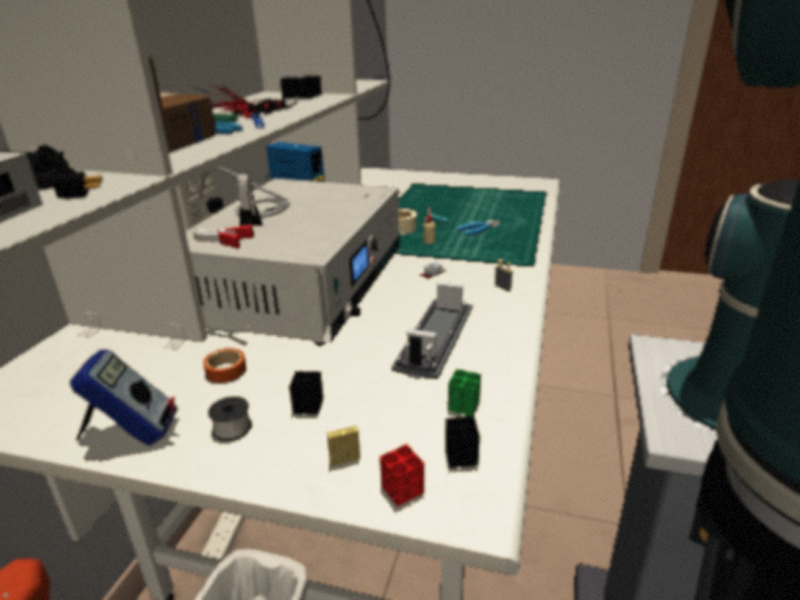

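The top view (800x600 scale) shows these candidates:
- **Cell blocks:** black ones at (251,271) and (227,398). The red (188,367) and green (282,389) look-alikes stay where they are.
- **Insulator:** tan, at (203,321).
- **Terminal plate:** (497,388).
- **Guard board:** red with a heat sink, at (509,305).
- **Jig:** (375,342), with the grip at its left (+y) end and the stop at its right.
- **Bystanders:** reel at (216,229), flux bottle at (600,277).

The side view agrees with this. Next I'll take close crops.

```bash
python3 - <<'E'
import cv2,numpy as np
t=cv2.imread('pics/top0.png');s=cv2.imread('pics/side0.png')
def cr(im,x0,y0,w,h,f):
    o=cv2.resize(im[y0:y0+h,x0:x0+w],None,fx=f,fy=f,interpolation=cv2.INTER_CUBIC)
    for x in range(0,w,10): cv2.line(o,(x*f,0),(x*f,4),(0,0,255),1)
    for y in range(0,h,10): cv2.line(o,(0,y*f),(4,y*f),(0,0,255),1)
    cv2.putText(o,f'{x0},{y0}',(6,14),0,.45,(255,0,255),1);return o
A=np.hstack([cr(t,115,160,80,105,5),cr(t,300,180,60,105,5)][:2])
# row: left blocks etc, right board+terminal ; below: jig
J=cr(t,193,198,95,40,7)
W=np.zeros((525+0,800,3),np.uint8); W[:,:A.shape[1]]=A; cv2.imwrite('pics/c1.png',W[:, :700])
S1=cr(s,245,165,90,80,5);S2=cr(s,170,230,150,100,5)
cv2.imwrite('pics/c2.png',np.vstack([J,cr(s,250,165,95,40,7)]))
cv2.imwrite('pics/c3.png',S2)
E
```

```text
(no output)
```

View pics/c1.png

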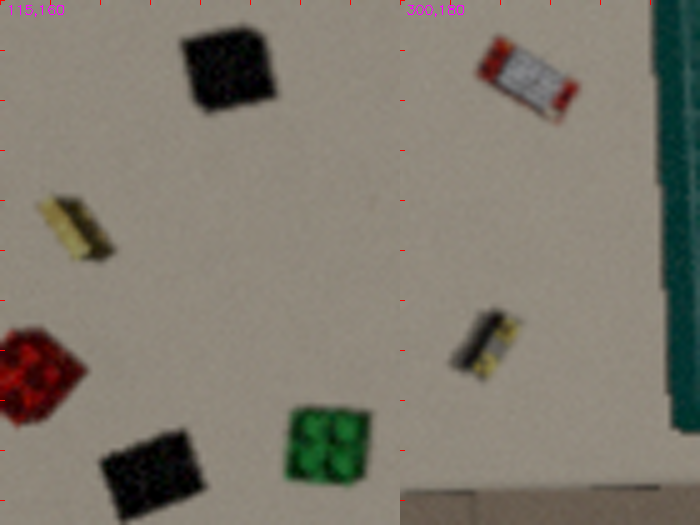

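View pics/c2.png

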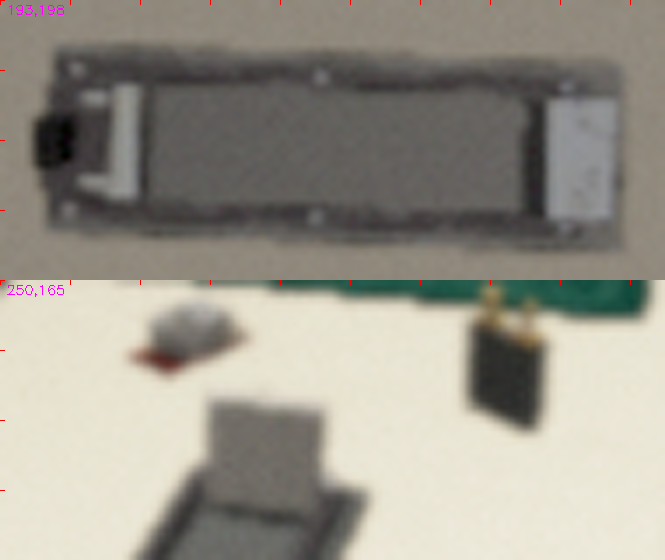

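View pics/c3.png

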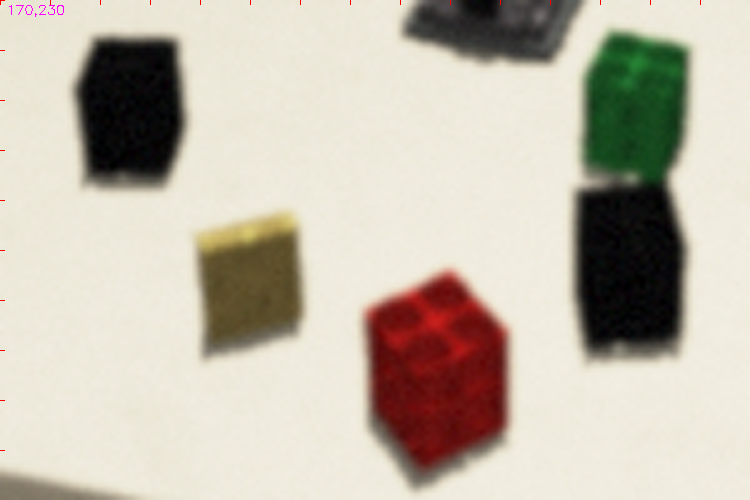

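Crop check (original pixels = crop offset + pixel/scale): both black blocks, the tan plate, the terminal plate with two brass studs, and the red board with its grey sink are confirmed. The jig's stop is on the right (world -y) and its grip is on the left. Now I'll fit the poses in both views.

```bash
cat > fit.py <<'E'
from h import *
import pickle
from scipy.optimize import minimize,least_squares
F=6
def mask(c,roi,thr):
    x0,y0,w,h=roi; im=c['pixels'][y0:y0+h,x0:x0+w].astype(np.uint8)
    bg=np.median(np.r_[im[0],im[-1],im[:,0],im[:,-1]],0)
    d=np.linalg.norm(im.astype(float)-bg,axis=2).astype(np.float32)
    big=cv2.resize(d,None,fx=F,fy=F,interpolation=cv2.INTER_CUBIC)
    m=(big>thr).astype(np.uint8)
    n,l,s,_=cv2.connectedComponentsWithStats(m); k=1+np.argmax(s[1:,4]); return (l==k).astype(np.uint8)
def place(P,x,y,a): 
    c,s=np.cos(a),np.sin(a); return P@np.array([[c,s,0],[-s,c,0],[0,0,1]])+[x,y,0]
def boxp(w,l,h,z0=0): return np.array([[i*w/2,j*l/2,k] for i in(-1,1) for j in(-1,1) for k in(z0,h)])
def render(c,P,roi,shape):
    q=(proj(c,P)-[roi[0],roi[1]]+.5)*F-.5
    m=np.zeros(shape,np.uint8); cv2.fillConvexPoly(m,cv2.convexHull(np.round(q*16).astype(np.int32)),1,shift=4); return m
def fit(P,views,x0,free=False,thr=60):
    M=[(c,roi,mask(c,roi,thr)) for c,roi in views]
    def cost(v):
        Q=P.copy()
        if free: Q[:,2]*=v[3]
        Q=place(Q,v[0],v[1],v[2]*10); s=0
        for c,roi,m in M:
            g=render(c,Q,roi,m.shape); s+=1-(g&m).sum()/max(1,(g|m).sum())
        return s
    best=None
    for a in np.arange(0,np.pi,np.pi/12):
        v=np.r_[x0,a/10,[1]*free]; n=len(v)
        sim=np.vstack([v]+[v+e for e in np.diag([.015,.015,.02,.1][:n])])
        o=minimize(cost,v,method='Nelder-Mead',options=dict(initial_simplex=sim,xatol=1e-5,fatol=1e-5,maxiter=300))
        if best is None or o.fun<best.fun: best=o
    b=best.x.copy(); b[2]=np.degrees(b[2]*10); return b,best.fun
E
python3 - <<'E'
from fit import *
np.set_printoptions(precision=4,suppress=True)
T=pickle.load(open('top0.pkl','rb'));S=pickle.load(open('side0.pkl','rb'))
blk=boxp(.042,.042,.053); ins=boxp(.042,.012,.052)
ter=np.r_[boxp(.042,.012,.044)]
ters=np.r_[ter,[[x+d,e,.06] for x in(-.012,.012) for d in(-.003,.003) for e in(-.003,.003)]]
brd=np.r_[boxp(.03,.062,.002),boxp(.026,.036,.020,.002)]
J=[('far blk',blk,(145,158,32,32),(180,233,32,38),60),
('near blk',blk,(128,240,33,30),(280,266,32,40),60),
('ins',ins,(117,192,26,26),(202,265,36,42),45),
('term',ters,(304,236,28,26),(312,162,20,30),45),
('board',brd,(310,182,30,28),(266,164,20,16),50)]
for n,P,rt,rs,thr in J:
    c0=atz(T,(rt[0]+rt[2]/2,rt[1]+rt[3]/2),.03)[:2]
    for th in (thr,thr+20):
        print(n,th,*fit(P,[(T,rt),(S,rs)],c0,True,th))
# jig
t=lambda u,v:(193+(u+.5)/7-.5,198+(v+.5)/7-.5); s=lambda u,v:(250+(u+.5)/7-.5,165+(v-280+.5)/7-.5)
obs=[(T,t(546,97),(26,-75,64)),(T,t(544,218),(-26,-75,64)),(T,t(139,85),(25,101,62)),(T,t(137,198),(-25,101,62)),
(T,t(621,66),(42,-111,10)),(T,t(622,246),(-42,-111,10)),(T,t(58,47),(42,145,10)),(T,t(47,229),(-42,145,10)),
(S,s(212,402),(26,-75,64)),(S,s(322,408),(-26,-75,64)),(T,t(55,141),(0,139,70))]
def res(v):
    return np.concatenate([proj(c,place(np.array([X])/1000+[0,0,v[3] if len(v)>3 else 0],*v[:3]))[0]-p for c,p,X in obs])
for v0 in ([.44,-.06,0],[.44,-.06,0,0]):
    o=least_squares(res,v0,loss='soft_l1'); print('jig',o.x,np.degrees(o.x[2])); print(res(o.x).reshape(-1,2).round(1).tolist())
print('stop corner tri',tri(T,obs[0][1],S,obs[8][1]),tri(T,obs[1][1],S,obs[9][1]))
E
```

```text
far blk 60 [ 0.6458  0.1818 11.5935  0.9928] 0.15871504446176243
far blk 80 [ 0.646   0.1825 11.5868  0.9829] 0.16513558727200017
near blk 60 [ 0.3967  0.2312 19.6261  0.9907] 0.15196459606530732
near blk 80 [  0.3968   0.2315 109.1516   0.9629] 0.1600547901489625
ins 45 [ 0.5491  0.2777 35.9392  0.9782] 0.344795051450292
ins 65 [ 0.5495  0.2778 37.2204  0.9548] 0.5080229006061522
term 45 [  0.4024  -0.2926 145.509    1.3873] 0.34856938939141513
term 65 [  0.4018  -0.2923 146.3108   1.3228] 0.4393937548379847
board 50 [  0.5646  -0.3275 148.8256   0.9221] 0.6634416588048737
board 70 [  0.5647  -0.3289 148.0748   0.8161] 0.7772472889006429
jig [ 0.497  -0.0811 -0.0615] -3.521304279334687
[[0.8, -0.1], [0.5, 0.1], [-0.1, -0.1], [-0.5, 0.5], [0.8, -0.3], [-0.1, 0.9], [-0.4, -0.4], [-0.0, 0.5], [-0.7, -1.4], [0.1, -0.0], [-1.6, -0.2]]
jig [ 0.497  -0.0812 -0.0609 -0.0036] -3.488675946203064
[[0.7, -0.2], [0.5, 0.1], [0.0, -0.1], [-0.4, 0.5], [0.8, -0.3], [-0.1, 0.9], [-0.3, -0.4], [0.2, 0.4], [-0.7, -0.4], [0.1, 1.0], [-1.4, -0.2]]
stop corner tri (array([ 0.5168, -0.1557,  0.0603]), np.float64(0.002326487341924773)) (array([ 0.4667, -0.1529,  0.0646]), np.float64(0.0003657918746406918))
```

```bash
cat > f2.py <<'E'
from fit import *
np.set_printoptions(precision=4,suppress=True)
T=pickle.load(open('top0.pkl','rb'));S=pickle.load(open('side0.pkl','rb'))
t=lambda u,v:(300+(u-400+.5)/5-.5,180+(v+.5)/5-.5); s=lambda u,v:(250+(u+.5)/7-.5,165+(v-280+.5)/7-.5)
ter=boxp(.042,.012,.044); ters=np.r_[ter,[[x+d,e,.06] for x in(-.012,.012) for d in(-.003,.003) for e in(-.003,.003)]]
brd=np.r_[boxp(.03,.062,.002),boxp(.026,.036,.020,.002)]; ins=boxp(.042,.012,.052)
for th in(35,50,65):
    print('term',fit(ters,[(T,(304,236,28,26))],[.4,-.29],False,th),'board',fit(brd,[(T,(310,182,30,28))],[.565,-.328],False,th),'ins',fit(ins,[(T,(117,192,26,26))],[.549,.278],False,th))
print('studs',tri(T,t(512,326),S,s(490,288)),tri(T,t(486,371),S,s(528,299)))
print('side body corners z44/0',[atz(S,s(*p),z) for p,z in(((468,323),.044),((546,345),.044),((538,430),0),((468,410),0))])
print('board corners top',[atz(T,t(*p),.002)[:2] for p in((497,37),(580,84),(560,123),(478,77))],'side',[atz(S,s(*p),.002)[:2] for p in((128,357),(175,373),(250,337))])
def ov(c,P,v,im,off,f):
    h=cv2.convexHull(((proj(c,place(P,v[0],v[1],np.radians(v[2])))-off+.5)*f).astype(np.int32)); cv2.polylines(im,[h],True,(0,255,0),1)
W=[]
for P,v,rt,rs in((ters,(.402,-.2925,146),(304,236,28,28),(306,158,28,28)),(brd,(.5646,-.328,148.5),(310,180,30,30),(263,160,30,30)),(ins,(.5493,.2777,36.5),(115,190,30,30),(202,265,38,45))):
    row=[]
    for c,(x,y,w,h) in((T,rt),(S,rs)):
        f=266/h; im=cv2.resize(cv2.cvtColor(c['pixels'][y:y+h,x:x+w],cv2.COLOR_RGB2BGR),(int(w*f),266),interpolation=cv2.INTER_CUBIC); ov(c,P,v,im,np.array([x,y]),f); row.append(cv2.resize(im,(260,266)))
    W.append(np.vstack(row))
cv2.imwrite('pics/ov.png',np.hstack(W))
E
python3 f2.py
```

```text
term (array([  0.4012,  -0.2963, 145.2117]), np.float64(0.21611642050390967)) board (array([  0.5631,  -0.3309, -32.4642]), np.float64(0.23655913978494625)) ins (array([ 0.5483,  0.2766, 34.6996]), np.float64(0.05873653074160157))
term (array([  0.402 ,  -0.2951, -37.994 ]), np.float64(0.1523512476007678)) board (array([  0.5662,  -0.3258, 145.4039]), np.float64(0.5785905945487926)) ins (array([ 0.5484,  0.2759, 37.403 ]), np.float64(0.2174956369982548))
term (array([  0.4012,  -0.2941, 144.1963]), np.float64(0.13033237372415596)) board (array([  0.5802,  -0.2921, -15.5939]), np.float64(0.6498230436492332)) ins (array([ 0.5483,  0.2746, 40.5143]), np.float64(0.3544219202494988))
studs (array([ 0.4137, -0.3052,  0.0604]), np.float64(0.002623225838461267)) (array([ 0.3911, -0.2875,  0.065 ]), np.float64(0.0032480082689019664))
side body corners z44/0 [array([ 0.4211, -0.2991,  0.044 ]), array([ 0.3824, -0.2829,  0.044 ]), array([ 0.3828, -0.2806,  0.    ]), array([ 0.418, -0.294,  0.   ])]
board corners top [array([ 0.5912, -0.3137]), array([ 0.56 , -0.365]), array([ 0.5357, -0.3513]), array([ 0.5662, -0.3007])] side [array([ 0.5924, -0.3096]), array([ 0.565 , -0.2971]), array([ 0.537 , -0.3473])]
```

View pics/ov.png

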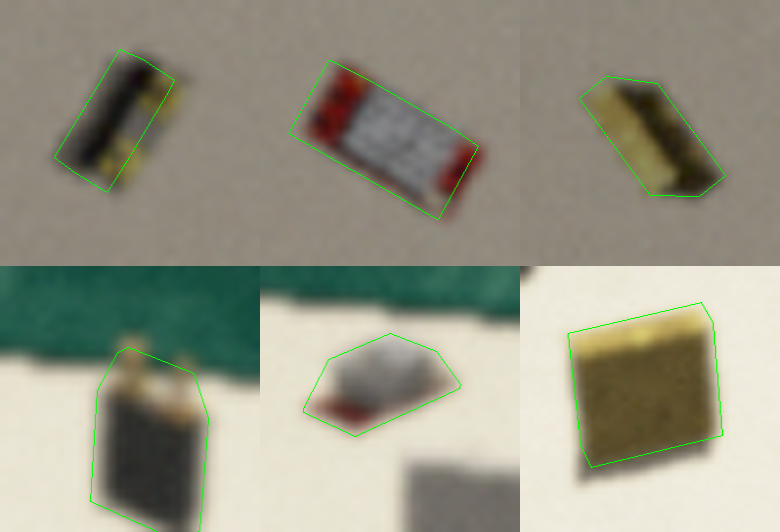

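The overlay outlines fit to within about 1 px. Poses I'll use:

| Item | x (m) | y (m) | Yaw (deg) |
|---|---|---|---|
| Near block | .397 | .231 | 19.5 |
| Far block | .646 | .182 | 11.6 |
| Insulator | .549 | .277 | 36 |
| Terminal plate | .402 | -.2955 | -37 |
| Board | .564 | -.3315 | -31.5 |
| Jig | .497 | -.081 | -3.5 |

The fitted heights agree with the text, so I'll start with the near block.

Call:
jog_arm:
  rows:
    - [[0.6,-1.3,-0.2],-6]
    - [[1.2,-2.6,-0.5],-12]
    - [[1.8,-3.9,-0.8],-18]
    - [[2.4,-5.2,-1.1],-24]
    - [[3.0,-6.5,-1.4],-30]
    - [[3.6,-7.8,-1.7],-37]
    - [[4.2,-9.1,-2.0],-44]
    - [[4.8,-10.4,-2.3],-50]
  jaw: 88
  grip_force: 25

```text
clock: 0.77
eef_pos: [0.3272, 0.3806, 0.1597]
tcp_rot: [0.0, 0.56, 0.828, -0.0]
force: [0.3, 0.3, -0.3]
opening: 0.0878
gripper_force: 0.0
```

Call:
jog_arm:
  rows:
    - [[0.7,-1.5,-0.3],-1]
    - [[1.4,-3.0,-0.6],-2]
    - [[2.1,-4.5,-1.0],-2.5]
    - [[2.7,-5.8,-1.4],-2.5]
    - [[2.8,-6.0,-2.0],-2.5]
    - [[2.8,-6.05,-3.4],-2.5]
    - [[2.8,-6.05,-4.8],-2.5]
    - [[2.8,-6.05,-5.6],-2.5]

```text
clock: 1.43
eef_pos: [0.3951, 0.2294, 0.0172]
tcp_rot: [-0.001, 0.577, 0.817, -0.002]
force: [-0.7, -0.1, 0.6]
opening: 0.088
gripper_force: 0.0
```

Call:
jog_arm:
  rows:
    - [[0,0,0],0]
    - [[0,0,0],0]
    - [[0,0,0],0]
    - [[0,0,0],0]
    - [[0,0,0],0]
    - [[0,0,0],0]
    - [[0,0,0],0]
    - [[0,0,0],0]
  jaw: 30

```text
clock: 2.1
eef_pos: [0.3977, 0.2317, 0.0214]
tcp_rot: [0.0, 0.576, 0.817, 0.001]
force: [-1.1, 0.3, 3.9]
opening: 0.042
gripper_force: 25.0
```

Call:
jog_arm:
  rows:
    - [[0,0,0.6],0]
    - [[0,0,1.6],0]
    - [[0,-0.2,2.8],0]
    - [[0.2,-0.8,3.7],-2]
    - [[0.5,-1.8,4.0],-5]
    - [[0.9,-3.2,4.0],-9]
    - [[1.25,-4.6,4.0],-13]
    - [[1.6,-6.0,4.0],-17]

```text
clock: 2.77
eef_pos: [0.4371, 0.08, 0.1207]
tcp_rot: [0.0, 0.691, 0.722, 0.0]
force: [0.3, -0.0, -1.3]
opening: 0.0421
gripper_force: 25.0
```

Call:
jog_arm:
  rows:
    - [[0.4,-1.4,0],-2]
    - [[0.8,-2.8,0],-4]
    - [[1.2,-4.2,0],-6]
    - [[1.6,-5.6,0],-6.2]
    - [[1.9,-6.9,0],-6.2]
    - [[2.15,-7.9,0],-6.2]
    - [[2.28,-8.4,0],-6.2]
    - [[2.28,-8.45,0],-6.2]

```text
clock: 3.43
eef_pos: [0.4944, -0.1321, 0.1202]
tcp_rot: [0.0, 0.73, 0.684, -0.0]
force: [1.0, -0.4, -2.2]
opening: 0.0419
gripper_force: 25.0
```

Call:
jog_arm:
  rows:
    - [[0,0,0],0]
    - [[0,0,0],0]
    - [[0,0,0],0]
    - [[0,0,-0.6],0]
    - [[0,0,-1.4],0]
    - [[0,0,-2.0],0]
    - [[0,0,-2.0],0]
    - [[0,0,-2.0],0]

```text
clock: 4.1
eef_pos: [0.493, -0.1286, 0.0697]
tcp_rot: [-0.001, 0.728, 0.685, -0.001]
force: [-0.5, -0.4, -1.5]
opening: 0.0419
gripper_force: 25.0
```

Call:
jog_arm:
  rows:
    - [[0,0,-0.5],0]
    - [[0,0,-1.0],0]
    - [[0,0,-1.35],0]
    - [[0,0,-1.5],0]
    - [[0,0,-1.58],0]
    - [[0,0,-1.6],0]
    - [[0,0,-1.6],0]
    - [[0,0,-1.6],0]

```text
clock: 4.77
eef_pos: [0.4946, -0.1301, 0.0314]
tcp_rot: [0.0, 0.729, 0.685, 0.0]
force: [-1.9, 1.3, 3.6]
opening: 0.0416
gripper_force: 25.0
```

Call:
jog_arm:
  rows:
    - [[0,0,0],0]
    - [[0,-0.1,0],0]
    - [[0,-0.15,0],0]
    - [[0,-0.2,0],0]
    - [[0,-0.2,0],0]
    - [[0,-0.2,0],0]

```text
clock: 5.27
eef_pos: [0.4951, -0.134, 0.0313]
tcp_rot: [-0.0, 0.729, 0.684, 0.001]
force: [-1.0, 7.0, 6.9]
opening: 0.0418
gripper_force: 25.0
```

Call:
jog_arm:
  rows:
    - [[0,0,0],0]
    - [[0,0,0],0]
    - [[0,0,0],0]
    - [[0,0,0.4],0]
    - [[0,0,1.4],0]
    - [[0,0,2.8],0]
    - [[0,0.2,4.0],0]
    - [[0.1,1.2,4.0],3]
  jaw: 88

```text
clock: 5.93
eef_pos: [0.5016, -0.1086, 0.1382]
tcp_rot: [0.006, 0.711, 0.703, 0.003]
force: [1.2, 1.1, 0.7]
opening: 0.0875
gripper_force: 0.0
```

Call:
jog_arm:
  rows:
    - [[0.2,1.5,0],4]
    - [[0.4,3.0,0],8]
    - [[0.6,4.5,0],12]
    - [[0.8,6.0,0],16]
    - [[1.0,7.5,0],20]
    - [[1.2,9.0,0],24]
    - [[1.4,10.5,0],28]
    - [[1.6,12.0,0],32]

```text
clock: 6.6
eef_pos: [0.5368, 0.1967, 0.1312]
tcp_rot: [0.0, 0.488, 0.873, 0.0]
force: [0.7, 0.1, -0.1]
opening: 0.0877
gripper_force: 0.0
```

Call:
jog_arm:
  rows:
    - [[0.2,1.5,0],2]
    - [[0.4,2.8,0],4.5]
    - [[0.5,3.25,-0.5],4.5]
    - [[0.5,3.3,-1.0],4.5]
    - [[0.5,3.3,-2.0],4.5]
    - [[0.5,3.3,-3.2],4.5]
    - [[0.5,3.3,-4.1],4.5]
    - [[0.5,3.3,-4.4],4.5]

```text
clock: 7.27
eef_pos: [0.5449, 0.2737, 0.015]
tcp_rot: [-0.003, 0.455, 0.89, -0.004]
force: [-1.3, -0.9, -0.5]
opening: 0.0883
gripper_force: 0.0
```

```bash
python3 - <<'E'
from h import *
im=[]
for n,(x,y,w,h) in(('top',(105,180,60,60)),('side',(190,240,80,80)),('top',(190,190,110,55))):
    c=snap(n,'x'); a=cv2.imread('pics/x.png')[y:y+h,x:x+w]; im.append(cv2.resize(a,(390,390) if h!=55 else (780,390*55*2//110//1),interpolation=cv2.INTER_CUBIC)[:390])
cv2.imwrite('pics/d1.png',cv2.resize(np.vstack([np.hstack(im[:2]),im[2]]),(600,600)))
s=r.observe();print(s['eef_pos'],s['tcp_rot'],s['force'])
E
```

```text
[0.54827324 0.27577566 0.01947759] [-7.22341858e-04  4.55131592e-01  8.90423162e-01 -1.14224614e-03] [0.6030942  0.21216929 0.40040633]
```

View pics/d1.png

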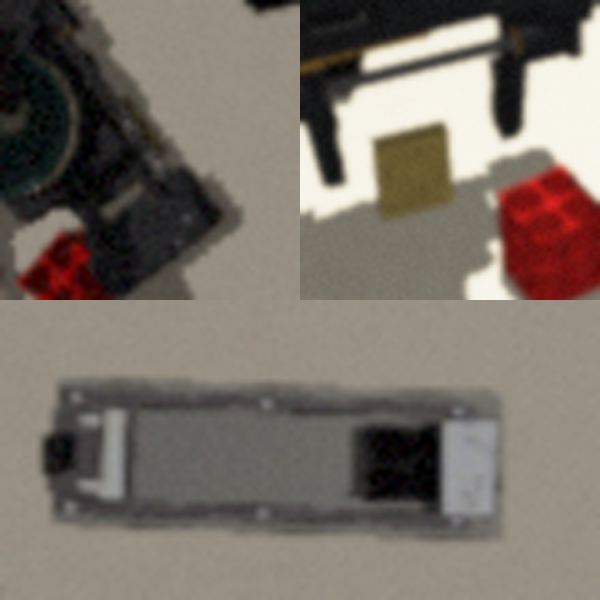

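The picture shows block 1 flush against the stop at (400,463), and the open fingers straddling the tan plate at (415,170). I'll close on it.

Call:
jog_arm:
  rows:
    - [[0,0,0],0]
    - [[0,0,0],0]
    - [[0,0,0],0]
    - [[0,0,0],0]
    - [[0,0,0],0]
    - [[0,0,0],0]
    - [[0,0,0],0]
    - [[0,0,0],0]
  jaw: 30
  grip_force: 20

```text
clock: 8.08
eef_pos: [0.5491, 0.2775, 0.0206]
tcp_rot: [0.0, 0.454, 0.891, 0.0]
force: [-0.4, 1.2, 0.7]
opening: 0.0417
gripper_force: 20.0
```

Call:
jog_arm:
  rows:
    - [[0,0,0.6],0]
    - [[0,0,1.6],0]
    - [[0,0,2.8],0]
    - [[-0.1,-0.6,3.7],-3]
    - [[-0.3,-1.8,4.0],-8]
    - [[-0.5,-3.2,4.0],-13]
    - [[-0.7,-4.7,4.0],-18]
    - [[-0.9,-6.2,4.0],-23]

```text
clock: 8.75
eef_pos: [0.5261, 0.1214, 0.1207]
tcp_rot: [0.0, 0.624, 0.781, 0.0]
force: [0.1, -0.7, -0.8]
opening: 0.0416
gripper_force: 20.0
```

Call:
jog_arm:
  rows:
    - [[-0.2,-1.4,0],-4]
    - [[-0.4,-2.9,0],-8]
    - [[-0.6,-4.4,0],-12]
    - [[-0.8,-5.8,0],-15]
    - [[-1.0,-7.1,0],-16.5]
    - [[-1.15,-8.2,0],-16.5]
    - [[-1.22,-8.8,0],-16.5]
    - [[-1.24,-9.02,0],-16.5]

```text
clock: 9.42
eef_pos: [0.495, -0.1053, 0.1203]
tcp_rot: [0.0, 0.73, 0.684, -0.0]
force: [0.1, 0.9, -1.3]
opening: 0.0418
gripper_force: 20.0
```

Call:
jog_arm:
  rows:
    - [[0,0,0],0]
    - [[0,0,0],0]
    - [[0,0,-0.6],0]
    - [[0,0,-1.6],0]
    - [[0,0,-2.4],0]
    - [[0,0,-2.6],0]
    - [[0,0,-2.6],0]
    - [[0,0,-2.6],0]

```text
clock: 10.08
eef_pos: [0.4959, -0.1022, 0.0557]
tcp_rot: [-0.0, 0.728, 0.685, -0.0]
force: [-0.6, 0.3, -0.8]
opening: 0.0415
gripper_force: 20.0
```

Call:
jog_arm:
  rows:
    - [[0,0,-0.4],0]
    - [[0,0,-0.7],0]
    - [[0,0,-0.9],0]
    - [[0,0,-1.0],0]
    - [[0,0,-1.0],0]
    - [[0,0,-1.0],0]
    - [[0,0,-1.0],0]

```text
clock: 10.67
eef_pos: [0.4955, -0.1029, 0.0305]
tcp_rot: [-0.0, 0.729, 0.685, 0.0]
force: [-2.1, 2.5, 3.6]
opening: 0.0419
gripper_force: 20.8
```

Call:
jog_arm:
  rows:
    - [[0,0,0],0]
    - [[0,0,0],0]
    - [[0,0,0],0]
    - [[0,0,0.4],0]
    - [[0,0,1.4],0]
    - [[0,0,2.8],0]
    - [[0,0.2,4.0],0]
    - [[0,1.2,4.0],2]
  jaw: 88

```text
clock: 11.33
eef_pos: [0.5011, -0.0761, 0.1384]
tcp_rot: [0.006, 0.718, 0.696, 0.003]
force: [1.0, -0.5, 0.9]
opening: 0.0878
gripper_force: 0.0
```

Call:
jog_arm:
  rows:
    - [[0.0,1.5,0],2]
    - [[0.0,3.0,0],4]
    - [[0.0,4.5,0],6]
    - [[0.2,6.0,0],8]
    - [[0.8,7.3,0],10]
    - [[1.6,8.5,0],12]
    - [[2.5,9.6,0],13]
    - [[3.6,10.2,0],13]

```text
clock: 12.0
eef_pos: [0.5857, 0.1853, 0.1313]
tcp_rot: [-0.0, 0.632, 0.775, 0.001]
force: [1.0, -0.9, -0.4]
opening: 0.0883
gripper_force: 0.0
```

Call:
jog_arm:
  rows:
    - [[1.3,0,0],0]
    - [[2.2,0,0],0]
    - [[2.4,0,-0.4],0]
    - [[2.42,0.02,-1.2],0]
    - [[2.42,0.02,-2.4],0]
    - [[2.42,0.02,-3.6],0]
    - [[2.42,0.02,-4.3],0]
    - [[2.42,0.02,-4.4],0]

```text
clock: 12.67
eef_pos: [0.641, 0.181, 0.0151]
tcp_rot: [-0.003, 0.633, 0.774, -0.004]
force: [-1.0, -0.4, -0.5]
opening: 0.0879
gripper_force: 0.0
```

Call:
jog_arm:
  rows:
    - [[0,0,0],0]
    - [[0,0,0],0]
    - [[0,0,0],0]
    - [[0,0,0],0]
    - [[0,0,0],0]
    - [[0,0,0],0]
    - [[0,0,0],0]
    - [[0,0,0],0]
  jaw: 30
  grip_force: 25

```text
clock: 13.33
eef_pos: [0.6464, 0.1826, 0.0211]
tcp_rot: [0.0, 0.633, 0.774, 0.0]
force: [-0.2, -0.9, 2.9]
opening: 0.0419
gripper_force: 25.0
```

Call:
jog_arm:
  rows:
    - [[0,0,0.6],0]
    - [[0,0,1.6],0]
    - [[-0.2,0,2.8],0]
    - [[-0.9,0,3.7],-2]
    - [[-2.0,-0.2,4.0],-5]
    - [[-3.2,-0.8,4.0],-8]
    - [[-4.3,-1.7,4.0],-11]
    - [[-5.2,-2.8,4.0],-13]

```text
clock: 14.0
eef_pos: [0.5139, 0.1127, 0.121]
tcp_rot: [-0.0, 0.717, 0.697, -0.0]
force: [-1.4, -0.7, -2.2]
opening: 0.0421
gripper_force: 25.0
```

Call:
jog_arm:
  rows:
    - [[-0.4,-1.3,0],-1]
    - [[-0.6,-2.7,0],-2]
    - [[-0.74,-4.1,0],-2]
    - [[-0.74,-5.4,0],-2]
    - [[-0.74,-6.5,0],-2]
    - [[-0.74,-7.2,0],-2]
    - [[-0.74,-7.36,0],-2]
    - [[-0.74,-7.36,0],-2]

```text
clock: 14.67
eef_pos: [0.4973, -0.0726, 0.1209]
tcp_rot: [-0.0, 0.73, 0.684, 0.0]
force: [-0.5, 0.3, -3.0]
opening: 0.042
gripper_force: 25.0
```

Call:
jog_arm:
  rows:
    - [[0,0,0],0]
    - [[0,0,0],0]
    - [[0,0,-0.6],0]
    - [[0,0,-1.6],0]
    - [[0,0,-2.4],0]
    - [[0,0,-2.6],0]
    - [[0,0,-2.6],0]
    - [[0,0,-2.6],0]

```text
clock: 15.33
eef_pos: [0.4978, -0.0708, 0.0557]
tcp_rot: [-0.0, 0.728, 0.685, -0.0]
force: [0.3, -0.8, -2.3]
opening: 0.0416
gripper_force: 25.0
```

Call:
jog_arm:
  rows:
    - [[0,0,-0.4],0]
    - [[0,0,-0.7],0]
    - [[0,0,-0.9],0]
    - [[0,0,-1.0],0]
    - [[0,0,-1.0],0]
    - [[0,0,-1.0],0]
    - [[0,0,-1.0],0]

```text
clock: 15.92
eef_pos: [0.4975, -0.0715, 0.031]
tcp_rot: [-0.0, 0.729, 0.685, -0.0]
force: [-4.1, 1.1, 5.5]
opening: 0.0417
gripper_force: 25.0
```

Call:
jog_arm:
  rows:
    - [[0,0,0],0]
    - [[0,0,0],0]
    - [[0,0,0],0]
    - [[0,0,0.4],0]
    - [[0,0,1.4],0]
    - [[0,0,2.8],0]
    - [[0,-0.2,4.0],0]
    - [[-0.4,-1.2,4.0],-4]
  jaw: 88

```text
clock: 16.58
eef_pos: [0.4939, -0.1011, 0.1383]
tcp_rot: [0.005, 0.751, 0.66, 0.004]
force: [0.8, -0.6, 1.1]
opening: 0.0878
gripper_force: 0.0
```

Call:
jog_arm:
  rows:
    - [[-0.6,-1.4,0],-5]
    - [[-1.2,-2.8,0],-10]
    - [[-1.8,-4.2,0],-15]
    - [[-2.4,-5.6,0],-20]
    - [[-3.0,-6.8,0],-25]
    - [[-3.4,-7.6,0],-29.5]
    - [[-3.42,-7.74,-0.4],-29.5]
    - [[-3.42,-7.74,-1.0],-29.5]

```text
clock: 17.25
eef_pos: [0.4031, -0.2976, 0.1072]
tcp_rot: [0.002, 0.896, 0.445, 0.001]
force: [0.0, -0.2, -0.6]
opening: 0.0879
gripper_force: 0.0
```

```bash
python3 - <<'E'
from h import *
im=[]
for n,(x,y,w,h) in(('side',(280,140,80,60)),('top',(190,190,110,55))):
    c=snap(n,'x'); a=cv2.imread('pics/x.png')[y:y+h,x:x+w]; im.append(cv2.resize(a,(600,int(600*h/w)),interpolation=cv2.INTER_CUBIC)[:300] if n=='top' else cv2.resize(a,(400,300),interpolation=cv2.INTER_CUBIC))
W=np.zeros((600,600,3),np.uint8);W[:300,:400]=im[0];W[300:]=im[1]
cv2.imwrite('pics/d2.png',W)
s=r.observe();print(s['eef_pos'],s['tcp_rot'],s['force'])
E
```

```text
[ 0.40050222 -0.29363148  0.10320402] [-2.16239640e-03  8.95088418e-01  4.45882820e-01 -7.47518658e-04] [-0.31213184 -0.24592769 -0.74407458]
```

View pics/d2.png

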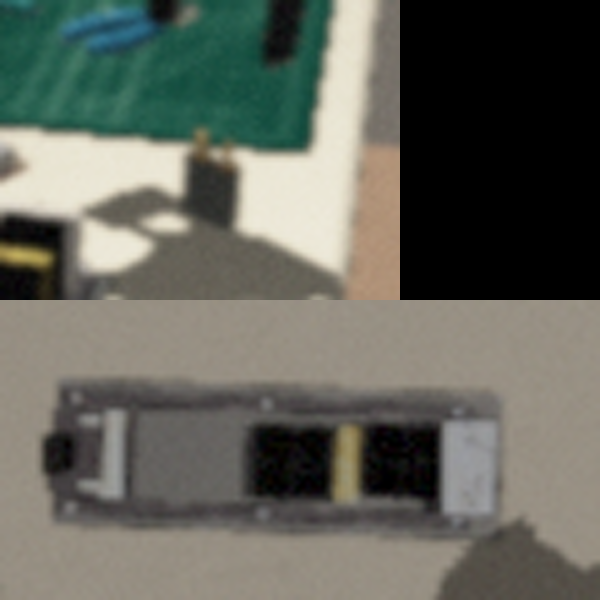

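The picture shows block, tan plate and block in line with small gaps at (300-440,463). The fingers are above the terminal plate at (213,190). Next I'll descend and grip it.

Call:
jog_arm:
  rows:
    - [[0,0,-0.6],0]
    - [[0,0,-1.6],0]
    - [[0,0,-2.6],0]
    - [[0,0,-3.3],0]
    - [[0,0,-3.54],0]
    - [[0,0,-3.54],0]
    - [[0,0,-3.54],0]
    - [[0,0,-3.54],0]

```text
clock: 18.02
eef_pos: [0.4034, -0.2956, 0.0184]
tcp_rot: [0.001, 0.895, 0.446, 0.001]
force: [0.3, -1.2, 0.0]
opening: 0.088
gripper_force: 0.0
```

Call:
jog_arm:
  rows:
    - [[0,0,0],0]
    - [[0,0,0],0]
    - [[0,0,0],0]
    - [[0,0,0],0]
    - [[0,0,0],0]
    - [[0,0,0],0]
    - [[0,0,0],0]
    - [[0,0,0],0]
  jaw: 30
  grip_force: 20

```text
clock: 18.68
eef_pos: [0.402, -0.2951, 0.0169]
tcp_rot: [-0.0, 0.895, 0.446, -0.0]
force: [-0.2, -0.9, 0.6]
opening: 0.0414
gripper_force: 20.0
```

Call:
jog_arm:
  rows:
    - [[0,0,0.6],0]
    - [[0,0,1.6],0]
    - [[0,0,2.8],0]
    - [[0.1,0.3,4.0],2]
    - [[0.4,1.2,4.4],6]
    - [[0.9,2.4,4.4],10]
    - [[1.4,3.8,4.4],15]
    - [[1.9,5.1,4.4],20]

```text
clock: 19.35
eef_pos: [0.4499, -0.1664, 0.1274]
tcp_rot: [0.0, 0.803, 0.595, 0.0]
force: [0.7, -1.1, -0.5]
opening: 0.0413
gripper_force: 20.0
```

Call:
jog_arm:
  rows:
    - [[0.5,1.3,0],4]
    - [[1.0,2.6,0],8]
    - [[1.5,3.8,0],12]
    - [[1.8,4.6,0],13.4]
    - [[1.95,5.0,0],13.4]
    - [[2.0,5.15,0],13.4]
    - [[2.0,5.15,0],13.4]
    - [[2.0,5.15,0],13.4]

```text
clock: 20.02
eef_pos: [0.4991, -0.0396, 0.1266]
tcp_rot: [-0.0, 0.73, 0.684, -0.0]
force: [0.1, -1.1, -1.1]
opening: 0.0417
gripper_force: 20.0
```

Call:
jog_arm:
  rows:
    - [[0,0,0],0]
    - [[0,0,-0.6],0]
    - [[0,0,-1.6],0]
    - [[0,0,-2.6],0]
    - [[0,0,-3.0],0]
    - [[0,0,-3.0],0]
    - [[0,0,-3.0],0]
    - [[0,0,-3.0],0]

```text
clock: 20.68
eef_pos: [0.5006, -0.0394, 0.0532]
tcp_rot: [0.001, 0.73, 0.684, 0.001]
force: [0.3, -0.4, -1.2]
opening: 0.0413
gripper_force: 20.0
```

Call:
jog_arm:
  rows:
    - [[0,0,-0.4],0]
    - [[0,0,-0.7],0]
    - [[0,0,-0.9],0]
    - [[0,0,-1.0],0]
    - [[0,0,-1.02],0]
    - [[0,0,-1.02],0]
    - [[0,0,-1.02],0]

```text
clock: 21.27
eef_pos: [0.4991, -0.0387, 0.0269]
tcp_rot: [-0.001, 0.729, 0.684, -0.001]
force: [-3.5, 0.3, 7.0]
opening: 0.0413
gripper_force: 20.0
```

Call:
jog_arm:
  rows:
    - [[0,0,0],0]
    - [[0,0,0],0]
    - [[0,0,0],0]
    - [[0,0,0.4],0]
    - [[0,0,1.4],0]
    - [[0,0,2.8],0]
    - [[0,0.2,4.0],0]
    - [[0.1,1.2,4.0],0]
  jaw: 88

```text
clock: 21.93
eef_pos: [0.5072, -0.011, 0.134]
tcp_rot: [0.005, 0.73, 0.683, 0.004]
force: [1.0, -0.0, 0.2]
opening: 0.0878
gripper_force: 0.0
```

Call:
jog_arm:
  rows:
    - [[0.1,1.4,0],0]
    - [[0.14,2.4,0],0]
    - [[0.14,2.68,-0.2],0]
    - [[0.14,2.68,-1.0],0]
    - [[0.14,2.68,-2.2],0]
    - [[0.14,2.68,-3.0],0]
    - [[0.14,2.68,-3.2],0]
    - [[0.14,2.68,-3.2],0]

```text
clock: 22.6
eef_pos: [0.5035, 0.0577, 0.0445]
tcp_rot: [-0.001, 0.729, 0.684, -0.002]
force: [-0.1, -0.9, 0.4]
opening: 0.0882
gripper_force: 0.0
```

```bash
python3 - <<'E'
from h import *
im=[]
for n,(x,y,w,h) in(('side',(235,165,80,80)),('top',(190,190,110,55))):
    c=snap(n,'x'); a=cv2.imread('pics/x.png')[y:y+h,x:x+w]; im.append(cv2.resize(a,(400,400) if n=='side' else (400,200),interpolation=cv2.INTER_CUBIC))
cv2.imwrite('pics/d3.png',np.vstack(im))
s=r.observe();print(s['eef_pos'],s['tcp_rot'],s['force'])
E
```

```text
[0.50617581 0.05787899 0.0471376 ] [2.61954592e-04 7.29451811e-01 6.84032117e-01 2.20923203e-04] [-0.0771855   0.37994358 -0.58856485]
```

View pics/d3.png

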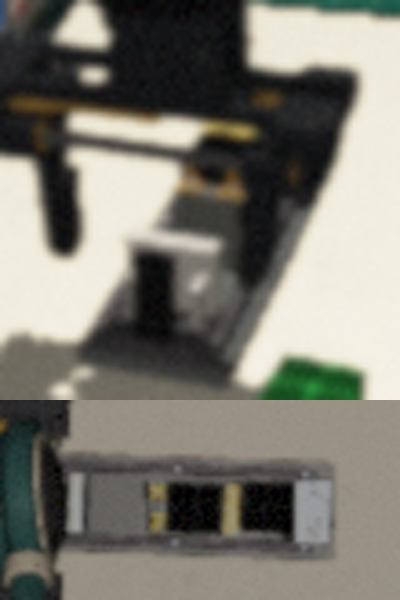

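The picture shows all four parts standing in order (lower strip), with the fingers straddling the black grip at (153,290). I'll close on the grip and push.

Call:
jog_arm:
  rows:
    - [[0,0,0],0]
    - [[0,0,0],0]
    - [[0,0,0],0]
    - [[0,0,0],0]
    - [[0,0,0],0]
    - [[0,0,0],0]
    - [[0,0,0],0]
    - [[0,0,0],0]
  jaw: 10
  grip_force: 45

```text
clock: 23.37
eef_pos: [0.5055, 0.0582, 0.0464]
tcp_rot: [-0.0, 0.729, 0.684, -0.0]
force: [0.2, -0.2, 0.4]
opening: 0.0368
gripper_force: 0.0
```

Call:
jog_arm:
  rows:
    - [[0,-0.05,0],0]
    - [[-0.01,-0.2,0],0]
    - [[-0.03,-0.45,0],0]
    - [[-0.04,-0.7,0],0]
    - [[-0.06,-0.95,0],0]
    - [[-0.07,-1.15,0],0]
    - [[-0.08,-1.3,0],0]
    - [[-0.09,-1.4,0],0]

```text
clock: 24.03
eef_pos: [0.5037, 0.0226, 0.0465]
tcp_rot: [0.0, 0.73, 0.684, 0.0]
force: [2.9, 3.1, -3.3]
opening: 0.0187
gripper_force: 45.0
```

Call:
jog_arm:
  rows:
    - [[0,-0.1,0],0]
    - [[-0.02,-0.25,0],0]
    - [[-0.03,-0.4,0],0]
    - [[-0.04,-0.55,0],0]
    - [[-0.05,-0.7,0],0]
    - [[-0.05,-0.78,0],0]
    - [[-0.06,-0.8,0],0]
    - [[-0.06,-0.8,0],0]

```text
clock: 24.7
eef_pos: [0.5024, 0.0029, 0.0465]
tcp_rot: [0.001, 0.729, 0.684, 0.0]
force: [3.9, 0.9, -5.0]
opening: 0.0186
gripper_force: 45.0
```

```bash
python3 - <<'E'
from h import *
im=[]
for n,(x,y,w,h) in(('side',(235,165,80,80)),('top',(190,190,110,55))):
    c=snap(n,'x'); a=cv2.imread('pics/x.png')[y:y+h,x:x+w]; im.append(cv2.resize(a,(400,400) if n=='side' else (800,400),interpolation=cv2.INTER_CUBIC))
W=np.zeros((600,800,3),np.uint8);W[200:]=im[1];W[:200,:400]=im[0][150:350];cv2.imwrite('pics/d4.png',W)
E
```

```text
(no output)
```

View pics/d4.png

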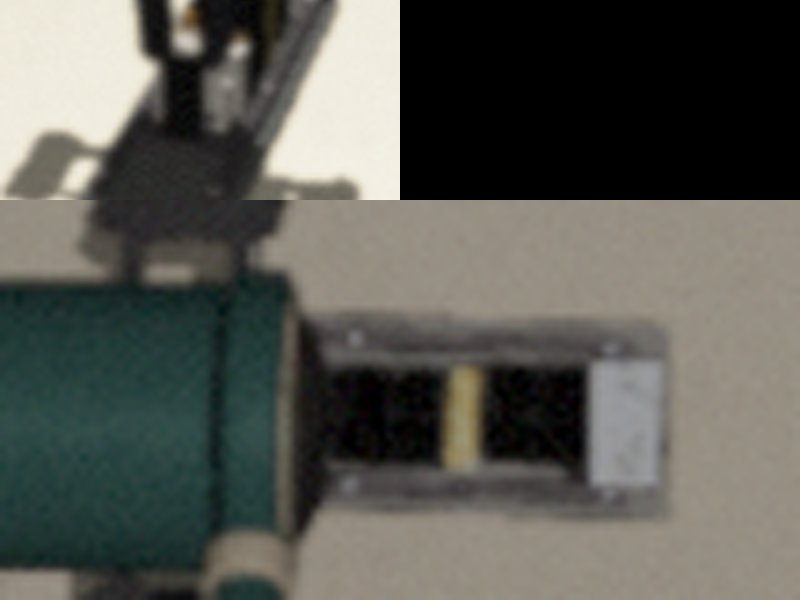

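The carriage is following, the row is nearly closed, and nothing has tipped. I'll continue slowly and watch the force.

Call:
jog_arm:
  rows:
    - [[0,-0.06,0],0]
    - [[-0.01,-0.12,0],0]
    - [[-0.01,-0.18,0],0]
    - [[-0.02,-0.24,0],0]
    - [[-0.02,-0.3,0],0]
    - [[-0.02,-0.35,0],0]
    - [[-0.02,-0.4,0],0]
    - [[-0.02,-0.4,0],0]

```text
clock: 25.47
eef_pos: [0.5018, -0.0067, 0.0465]
tcp_rot: [0.0, 0.729, 0.684, 0.001]
force: [4.6, 3.6, -3.6]
opening: 0.0187
gripper_force: 45.0
```

Call:
jog_arm:
  rows:
    - [[0,-0.03,0],0]
    - [[0,-0.06,0],0]
    - [[0,-0.09,0],0]
    - [[-0.01,-0.12,0],0]
    - [[-0.01,-0.12,0],0]

```text
clock: 25.88
eef_pos: [0.5016, -0.0094, 0.0465]
tcp_rot: [0.0, 0.729, 0.684, 0.001]
force: [5.5, 4.4, -3.9]
opening: 0.0188
gripper_force: 45.0
```

Call:
jog_arm:
  rows:
    - [[0,-0.03,0],0]
    - [[0,-0.06,0],0]
    - [[0,-0.08,0],0]
    - [[0,-0.08,0],0]

```text
clock: 26.22
eef_pos: [0.5015, -0.0113, 0.0465]
tcp_rot: [-0.0, 0.729, 0.684, 0.001]
force: [5.1, 4.9, -4.5]
opening: 0.0192
gripper_force: 45.0
```

Call:
jog_arm:
  rows:
    - [[0,-0.03,0],0]
    - [[0,-0.06,0],0]
    - [[0,-0.08,0],0]
    - [[0,-0.08,0],0]

```text
clock: 26.55
eef_pos: [0.5014, -0.0129, 0.0465]
tcp_rot: [-0.0, 0.73, 0.684, 0.001]
force: [4.4, 6.6, -2.8]
opening: 0.0189
gripper_force: 45.0
```

Call:
jog_arm:
  rows:
    - [[0,-0.03,0],0]
    - [[0,-0.06,0],0]
    - [[0,-0.08,0],0]
    - [[0,-0.08,0],0]

```text
clock: 26.88
eef_pos: [0.5014, -0.0132, 0.0465]
tcp_rot: [-0.001, 0.73, 0.684, 0.002]
force: [4.6, 12.8, -3.3]
opening: 0.0188
gripper_force: 45.0
```

Call:
jog_arm:
  rows:
    - [[0,-0.03,0],0]
    - [[0,-0.06,0],0]
    - [[0,-0.08,0],0]
    - [[0,-0.08,0],0]

```text
clock: 27.22
eef_pos: [0.5013, -0.0134, 0.0464]
tcp_rot: [-0.003, 0.73, 0.683, 0.003]
force: [4.9, 20.3, -3.2]
opening: 0.0189
gripper_force: 45.0
```

The row stalled at y=-.0134 with the force at 20 N, so it is tight. I'll relax the push, open and lift.

Call:
jog_arm:
  rows:
    - [[0,0.1,0],0]
    - [[0,0.17,0],0]
    - [[0,0.17,0],0]

```text
clock: 27.47
eef_pos: [0.5014, -0.013, 0.0465]
tcp_rot: [0.0, 0.729, 0.684, 0.0]
force: [4.6, 3.5, -5.4]
opening: 0.0186
gripper_force: 45.0
```

Call:
jog_arm:
  rows:
    - [[0,0,0],0]
    - [[0,0,0],0]
    - [[0,0,0],0]
    - [[0,0,0],0]
    - [[0,0,0.6],0]
    - [[0,0,1.8],0]
    - [[0,0,3.2],0]
    - [[0,-0.4,4.0],0]
  jaw: 80

```text
clock: 28.13
eef_pos: [0.5018, -0.0231, 0.1495]
tcp_rot: [0.001, 0.729, 0.684, 0.001]
force: [1.1, 0.7, 0.1]
opening: 0.0703
gripper_force: 0.0
```

```bash
python3 - <<'E'
from h import *
np.set_printoptions(precision=4,suppress=True)
T=snap('top','x'); a=cv2.imread('pics/x.png')[145:265,240:370]
cv2.imwrite('pics/d5.png',cv2.resize(a,(650,600),interpolation=cv2.INTER_CUBIC))
for p in((350,156),(362,156),(330,158),(300,160)): print(p,atz(T,p,0),atz(T,p,.13))
E
```

```text
(350, 156) [ 0.6877 -0.417   0.    ] [ 0.6675 -0.3807  0.13  ]
(362, 156) [ 0.6867 -0.4554  0.    ] [ 0.6666 -0.4147  0.13  ]
(330, 158) [ 0.6829 -0.3529  0.    ] [ 0.6633 -0.324   0.13  ]
(300, 160) [ 0.6791 -0.257   0.    ] [ 0.6598 -0.2392  0.13  ]
```

View pics/d5.png

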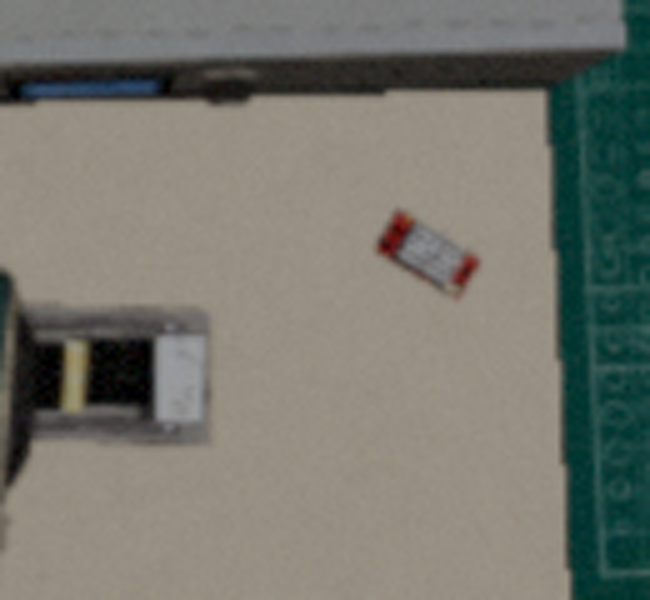

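The board sits clear at about (430,253) in the crop. The instrument front is about 0.668 in x, so I'll grip the sink 8 mm toward the robot along the board's length to keep the gripper body clear.

Call:
jog_arm:
  rows:
    - [[0.2,-1.0,0],-3]
    - [[0.4,-2.4,0],-7]
    - [[0.6,-4.0,0],-11]
    - [[0.8,-5.6,0],-15]
    - [[1.0,-7.2,0],-19]
    - [[1.3,-8.8,0],-23]
    - [[1.6,-10.3,0],-26]
    - [[1.9,-11.6,0],-28]
  jaw: 70

```text
clock: 28.85
eef_pos: [0.5477, -0.3164, 0.146]
tcp_rot: [-0.0, 0.874, 0.486, -0.001]
force: [-0.1, 0.3, -0.0]
opening: 0.07
gripper_force: 0.0
```

Call:
jog_arm:
  rows:
    - [[0.2,-0.6,-0.3],0]
    - [[0.35,-0.9,-0.8],0]
    - [[0.44,-0.96,-1.5],0]
    - [[0.44,-0.96,-2.3],0]
    - [[0.44,-0.96,-3.0],0]
    - [[0.44,-0.96,-3.6],0]
    - [[0.44,-0.96,-4.0],0]
    - [[0.44,-0.96,-4.2],0]

```text
clock: 29.52
eef_pos: [0.5577, -0.3357, 0.0384]
tcp_rot: [-0.002, 0.873, 0.488, -0.001]
force: [-0.5, 0.3, 0.6]
opening: 0.07
gripper_force: 0.0
```

```bash
python3 - <<'E'
from h import *
im=[]
for n,(x,y,w,h) in(('side',(240,130,80,80)),('top',(280,145,80,80))):
    c=snap(n,'x'); a=cv2.imread('pics/x.png')[y:y+h,x:x+w]; im.append(cv2.resize(a,(400,400),interpolation=cv2.INTER_CUBIC))
cv2.imwrite('pics/d6.png',np.hstack(im))
s=r.observe();print(s['eef_pos'],s['tcp_rot'],s['force'])
E
```

```text
[ 0.55853004 -0.33642268  0.03985248] [-1.33845618e-03  8.73070844e-01  4.87591027e-01 -7.07308305e-04] [-0.58607533  0.20645431 -0.59604622]
```

View pics/d6.png

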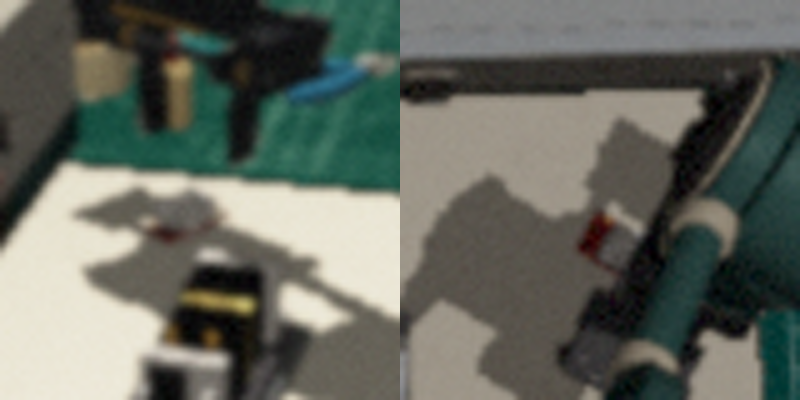

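The fingers straddle the red board with no contact force. I'll descend slowly and close.

Call:
jog_arm:
  rows:
    - [[0,0,-0.3],0]
    - [[0,0,-0.6],0]
    - [[0,0,-0.9],0]
    - [[0,0,-1.15],0]
    - [[0,0,-1.3],0]
    - [[0,0,-1.4],0]
    - [[0,0,-1.44],0]
    - [[0,0,-1.44],0]

```text
clock: 30.28
eef_pos: [0.5594, -0.3375, 0.0051]
tcp_rot: [-0.0, 0.873, 0.487, -0.0]
force: [0.7, -0.1, -0.3]
opening: 0.0701
gripper_force: 0.0
```

Call:
jog_arm:
  rows:
    - [[0,0,0],0]
    - [[0,0,0],0]
    - [[0,0,0],0]
    - [[0,0,0],0]
    - [[0,0,0],0]
    - [[0,0,0],0]
    - [[0,0,0],0]
    - [[0,0,0],0]
  jaw: 15
  grip_force: 15

```text
clock: 30.95
eef_pos: [0.5596, -0.3376, 0.0054]
tcp_rot: [0.0, 0.873, 0.487, 0.0]
force: [0.4, 0.3, 1.0]
opening: 0.0189
gripper_force: 0.0
```

Call:
jog_arm:
  rows:
    - [[0,0,0],0]
    - [[0,0,0],0]
    - [[0,0,0],0]

```text
clock: 31.2
eef_pos: [0.5596, -0.3375, 0.0054]
tcp_rot: [-0.0, 0.873, 0.487, -0.0]
force: [0.1, 0.2, -0.1]
opening: 0.0154
gripper_force: 0.0
```

```bash
python3 - <<'E'
from h import *
im=[]
for n,(x,y,w,h) in(('side',(255,150,48,40)),('top',(300,170,48,48))):
    c=snap(n,'x'); a=cv2.imread('pics/x.png')[y:y+h,x:x+w]; im.append(cv2.resize(a,(400,400),interpolation=cv2.INTER_CUBIC))
cv2.imwrite('pics/d7.png',np.hstack(im))
E
```

```text
(no output)
```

View pics/d7.png

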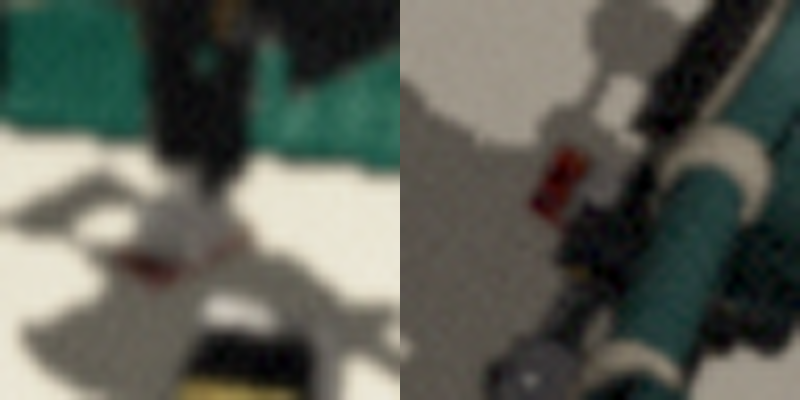

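```bash
python3 - <<'E'
from fit import *
np.set_printoptions(precision=4,suppress=True)
S=r.camera('side');T=r.camera('top')
tcp=np.array([.5596,-.3375,.0054])
print('tcp side crop',(proj(S,[tcp,tcp+[0,0,.02]])-[255,150]+.5)*[400/48,10])
brd=np.r_[boxp(.03,.062,.002)[1::2],boxp(.026,.036,.020,.02)[::2]]
for c in([.5637,-.3315],[.565,-.327],[.567,-.322]):
    P=place(brd,c[0],c[1],np.radians(-31.5))
    print(c,'side',((proj(S,P)-[255,150]+.5)*[400/48,10]).round().astype(int).tolist(),'top',((proj(T,P)-[300,170]+.5)*[400/48]*2 if 0 else (proj(T,P)-[300,170]+.5)*(400/48)).round().astype(int).tolist())
E
```

```text
tcp side crop [[200.7435 228.7128]
 [201.1559 177.9303]]
[0.5637, -0.3315] side [[263, 230], [162, 283], [213, 205], [113, 257], [240, 193], [181, 223], [196, 172], [137, 202]] top [[264, 292], [122, 210], [303, 223], [160, 142], [247, 269], [163, 220], [281, 208], [197, 160]]
[0.565, -0.327] side [[258, 234], [157, 288], [208, 210], [107, 262], [235, 198], [176, 228], [191, 177], [132, 206]] top [[252, 289], [110, 207], [291, 220], [148, 139], [235, 266], [151, 217], [269, 205], [185, 157]]
[0.567, -0.322] side [[251, 240], [150, 293], [201, 215], [100, 267], [228, 203], [168, 234], [184, 182], [125, 212]] top [[239, 284], [96, 202], [277, 215], [135, 134], [221, 261], [137, 212], [255, 200], [171, 152]]
```

```bash
python3 - <<'E'
from h import *
c=r.camera('side'); a=c['pixels'][155:186,262:292].astype(int)
for i,row in enumerate(a):
    print(155+i,''.join('#' if p.sum()<135 else 'r' if p[0]>1.35*p[1] else 'g' if p[1]>1.25*p[0] else 'W' if p.sum()>560 else '+' if p.sum()>390 else '-' for p in row))
t=np.array([.5596,-.3375,.0054]);d=np.array([.8526,-.5225,0])
for s in(1,-1):
    print('finger tip inner/outer',proj(c,[t+s*d*.0077,t+s*d*.025]).round(1).tolist())
t=np.array([.5585,-.3364,.0399]); print('d6 tips',(5*(proj(c,[t+d*.043,t-d*.043])-[240,130])).round().tolist())
E
```

```text
155 gggggggggg##############gggg##
156 gggggggggg#############gggg###
157 gggggggggg#############gggg###
158 gggggggggg#############ggggg##
159 gggggggggg#############-gggggg
160 ggggggggggg############ggggggg
161 ggggggggggg############ggggggg
162 ggggggggggg############ggggggg
163 ----gggggg--###########ggggggg
164 WWW+++------###########ggggggg
165 WWWWW++WWW+--#########-----ggg
166 WWWWW+WWWWW+-----####--+++++--
167 WW++++++WWW++----###--+WWWWWWW
168 ++-----+++WW++----#--++WWWWWWW
169 ---------++++-------++WWWWWWWW
170 -----++++-----------++WWWWWWWW
171 ---++WWW++-----------++WWWWWWW
172 --+WWWWWW+------------++WWWWWW
173 +++WWWWW++-------------+WWWWWW
174 W+++++++---------------++WWWWW
175 WWW+--------------------+++++W
176 WWW++----###r---------------++
177 WWWW++----r#rr----------------
178 WWWWW+-----r------------------
179 WWWW+--------------++---------
180 W+++--------------++++++------
181 +----------------+++++++++----
182 ----------------------+++-----
183 ------------------------------
184 -----------------#############
185 ----------------##############
finger tip inner/outer [[277.1, 171.7], [273.6, 170.3]]
finger tip inner/outer [[280.1, 173.0], [283.7, 174.5]]
d6 tips [[152.0, 152.0], [239.0, 186.0]]
```

```bash
python3 - <<'E'
from workcell import r
print(r.hold_point_z)
E
```

```text
-0.0187
```

Call:
jog_arm:
  rows:
    - [[0,0,0.2],0]
    - [[0,0,0.4],0]
    - [[0,0,0.4],0]
    - [[0,0,0.4],0]
    - [[0,0,0.4],0]
    - [[0,0,0.4],0]
    - [[0,0,0.4],0]
    - [[0,0,0.4],0]
  jaw: 60

```text
clock: 32.12
eef_pos: [0.5594, -0.3375, 0.0152]
tcp_rot: [-0.0, 0.873, 0.487, -0.0]
force: [-0.9, -0.2, 0.6]
opening: 0.0598
gripper_force: 0.0
```

The image shows the fingertips about 5 px, or roughly 18 mm, higher than the reported TCP, so the jaws closed above the 20 mm sink. I'll open and descend in small steps, watching the force.

Call:
jog_arm:
  rows:
    - [[0,0,-0.2],0]
    - [[0,0,-0.4],0]
    - [[0,0,-0.5],0]
    - [[0,0,-0.6],0]
    - [[0,0,-0.6],0]
    - [[0,0,-0.6],0]

```text
clock: 32.62
eef_pos: [0.5593, -0.3374, -0.0001]
tcp_rot: [-0.0, 0.873, 0.487, -0.0]
force: [-0.7, -0.3, -0.5]
opening: 0.0603
gripper_force: 0.0
```

Call:
jog_arm:
  rows:
    - [[0,0,-0.1],0]
    - [[0,0,-0.2],0]
    - [[0,0,-0.2],0]
    - [[0,0,-0.2],0]

```text
clock: 32.95
eef_pos: [0.5594, -0.3375, -0.0048]
tcp_rot: [-0.0, 0.873, 0.487, -0.0]
force: [-0.6, 0.4, 0.8]
opening: 0.0598
gripper_force: 0.0
```

Call:
jog_arm:
  rows:
    - [[0,0,-0.1],0]
    - [[0,0,-0.16],0]
    - [[0,0,-0.16],0]
    - [[0,0,-0.16],0]

```text
clock: 33.28
eef_pos: [0.5594, -0.3375, -0.0088]
tcp_rot: [-0.0, 0.873, 0.487, -0.0]
force: [-0.8, -0.1, 0.4]
opening: 0.0601
gripper_force: 0.0
```

Call:
jog_arm:
  rows:
    - [[0,0,-0.1],0]
    - [[0,0,-0.14],0]
    - [[0,0,-0.14],0]
    - [[0,0,-0.14],0]

```text
clock: 33.62
eef_pos: [0.5594, -0.3375, -0.0123]
tcp_rot: [-0.0, 0.873, 0.487, -0.0]
force: [-0.5, 0.3, 0.0]
opening: 0.06
gripper_force: 0.0
```

Call:
jog_arm:
  rows:
    - [[0,0,0],0]
    - [[0,0,0],0]
    - [[0,0,0],0]
    - [[0,0,0],0]
    - [[0,0,0],0]
    - [[0,0,0],0]
    - [[0,0,0],0]
    - [[0,0,0],0]
  jaw: 15
  grip_force: 15

```text
clock: 34.28
eef_pos: [0.5596, -0.3376, -0.012]
tcp_rot: [0.0, 0.873, 0.487, 0.0]
force: [-1.0, -0.2, -0.3]
opening: 0.0251
gripper_force: 15.0
```

Call:
jog_arm:
  rows:
    - [[0,0,0.5],0]
    - [[0,0,1.4],0]
    - [[-0.1,0,2.6],0]
    - [[-0.4,0.4,3.8],2]
    - [[-0.8,1.2,4.6],6]
    - [[-1.2,2.2,4.8],10]
    - [[-1.6,3.4,4.8],15]
    - [[-1.9,4.7,4.8],20]

```text
clock: 34.95
eef_pos: [0.5121, -0.22, 0.1101]
tcp_rot: [0.001, 0.774, 0.633, 0.001]
force: [0.0, 0.6, -0.5]
opening: 0.0259
gripper_force: 15.0
```

Call:
jog_arm:
  rows:
    - [[-0.3,1.3,0],4]
    - [[-0.5,2.5,0],7]
    - [[-0.6,3.4,0],8]
    - [[-0.68,4.0,0],8]
    - [[-0.68,4.18,0],8]
    - [[-0.68,4.18,-0.8],8]
    - [[-0.68,4.18,-1.4],8]
    - [[-0.68,4.18,-1.6],8]

```text
clock: 35.62
eef_pos: [0.4939, -0.1155, 0.0666]
tcp_rot: [-0.001, 0.729, 0.684, -0.001]
force: [-0.1, -0.5, -0.6]
opening: 0.0259
gripper_force: 15.0
```

Call:
jog_arm:
  rows:
    - [[0,0,0],0]
    - [[0,0,0],0]
    - [[0,0,0],0]
    - [[0,0,0],0]

```text
clock: 35.95
eef_pos: [0.496, -0.1161, 0.069]
tcp_rot: [0.001, 0.73, 0.684, 0.0]
force: [-1.2, 0.0, -1.1]
opening: 0.0256
gripper_force: 15.0
```

```bash
python3 - <<'E'
from h import *
im=[]
for n,(x,y,w,h) in(('side',(250,155,50,60)),('top',(215,190,80,60))):
    c=snap(n,'e_'+n); a=cv2.imread(f'pics/e_{n}.png')[y:y+h,x:x+w]; im.append(cv2.resize(a,(400,480) if n=='side' else(400,300),interpolation=cv2.INTER_CUBIC)); 
    import pickle;pickle.dump(c,open(f'e_{n}.pkl','wb'))
s=r.observe();print(s['eef_pos'],s['tcp_rot'],s['force'])
c=pickle.load(open('e_side.pkl','rb')); a=c['pixels'][165:205,255:300].astype(int)
for i,row in enumerate(a):
    print(165+i,''.join('r' if p[0]>1.5*p[1] and p[0]>50 else '#' if p.sum()<135 else 'y' if p[0]>1.4*p[2] else 'W' if p.sum()>560 else '+' if p.sum()>390 else '-' for p in row))
E
```

```text
[ 0.49579222 -0.11592744  0.06877484] [6.59997861e-04 7.29457376e-01 6.84025833e-01 4.02291220e-04] [-0.0384587  -0.07397214  0.0591114 ]
165 WWWWWWWWWWWWWWWW++--####-----------#####-----
166 WWWWWWWWWWWWWWWWW+--####-++WWWWW+--####------
167 WWWWWWWWWWWWWWWWWW+-####-+WWWWWW+--####-+++++
168 WWWWWWWWWWWWWWWWWW+-####-+WWWWWW+--###--+WWWW
169 WWWWWWWWWWWWWWWWWW+-####-+WWWWWW+-####-+WWWWW
170 WWWWWWWWWWWWWWWWWW+-####-+WWWWWW+--###-+WWWWW
171 WWWWWWWWWWWWWWWWWW+-####-+WWWWWW+--###-+WWWWW
172 WWWWWWWWWWWWWWWWWW+-####-+WWWWWW+--###-+WWWWW
173 WWWWWWWWWWWWWWWWWW+-####-+WWWWWW+--###-+WWWWW
174 WWWWWWWWWWWWWWWWWW+--###-++WWWWW+--##--+WWWWW
175 WWWWWWWWWWWWWWWWWW+--###--++++W++-####-WWWWWW
176 WWWWWWWWWWWWWWWWWWW--###-----+++--###--WWWWWW
177 WWWWWWWWWWWWWWWWWWW+-##----------####-+WWWWWW
178 WWWWWWWWWWWWWWWWWWW+-#-----------####-+WWWWWW
179 WWWWWWWWWWWWWWWWWWW+-------------###--+WWWWWW
180 WWWWWWWWWWWWWWWWWWWW++-----------##--+WWWWWWW
181 WWWWWWWWWWWWWWWWWWWWW++-------------++WWWWWWW
182 WWWWWWWWWWWWWWWWWWWWWW+-------------++WWWWWWW
183 WWWWWWWWWWWWWWWWWWWWWW+--------------++++WWWW
184 WWWWWWWW
[... 337 characters left out ...]

191 WWWWWWWWWWWWWWWWWWWW+-##########yyy##---+WWWW
192 WWWWWWWWWWWWWWWWWWW+-################---++WWW
193 WWWWWWWWWWWWWWWWWW+--################----++WW
194 WWWWWWWWWWWWWWWWWW+-#################----++++
195 WWWWWWWWWWWWWWWWW+-y#################--------
196 WWWWWWWWWWWWWWWWW+yy#################--------
197 WWWWWWWWWWWWWWWW+-yy#######y#########--------
198 WWWWWWWWWWWWWWWW+-yyy#####yy#########--------
199 WWWWWWWWWWWWWW++---yy-####yyy########--------
200 WWWWWWWWWWWWW+------------yyy-#######--------
201 WWWWWWWWWWWWW+-----------------#####---------
202 W++++++WWWWWW+-----------------####----#----+
203 W+-----++WWW+------------------####---##----+
204 +--------++++--######----------####--####---+
```

```bash
python3 - <<'E'
from fit import *
np.set_printoptions(precision=1,suppress=True)
S=pickle.load(open('e_side.pkl','rb'));T=pickle.load(open('e_top.pkl','rb'))
a=np.radians(-3.55)
def at(lx,ly,z,c): return place(np.array([[lx,ly,z]])/1000,c[0],c[1],a)[0]
t=(.4955,-.116)
for off in(4,8,12):
    P=[at(15,off+31,83,t),at(-15,off+31,83,t),at(13,off+18,101,t),at(-13,off+18,101,t)]
    print(off,'front edge L,R; sink front top L,R',proj(S,P).tolist())
J=(.497,-.0811)
print('row: ins top front L/R, b2 top front, term studs',proj(S,[at(21,-21,62,J),at(-21,-21,62,J),at(21,21,63,J),at(-21,21,63,J),at(12,27,70,J),at(-12,27,70,J)]).tolist())
c=T['pixels'][198:240,205:285].astype(int)
for i,row in enumerate(c):
    print(198+i,''.join('r' if p[0]>1.5*p[1] and p[0]>50 else '#' if p.sum()<110 else 'y' if p[0]>1.35*p[2] else 'W' if p.sum()>450 else '-' for p in row))
E
```

```text
4 front edge L,R; sink front top L,R [[275.4430923870077, 186.2881746683436], [285.5812426261014, 187.70770472902555], [277.4329249770656, 178.81737736286775], [286.2074081940564, 179.98951379166695]]
8 front edge L,R; sink front top L,R [[275.0437601112855, 186.90300447652842], [285.2116967949313, 188.3323817881797], [277.0407604518626, 179.40686229444654], [285.8409753397659, 180.58713822081913]]
12 front edge L,R; sink front top L,R [[274.641829266948, 187.5218390030705], [284.8397288384607, 188.96116108505768], [276.64605064919664, 180.00017581508817], [285.47214927277804, 181.18867164956802]]
row: ins top front L/R, b2 top front, term studs [[275.7100852765323, 189.2444627233285], [289.5633298437036, 191.2177721407085], [271.51447305970925, 195.51138475948324], [285.80321935019936, 197.6285550536114], [273.9448502748358, 194.76433989083966], [282.17223047953394, 195.97580255300426]]
198 ------------------------------------#--#----------------------------------------
199 --------------------------------------##--#####---------------------------------
200 -------------------------
[... 2670 characters left out ...]
----------------##--
232 ----------------------------------------------------------------------------##--
233 ----------------------------------------------------------------------------#---
234 ----------------------------------------------------------------------------#---
235 ---------------------------------##----------------------------------------##---
236 ----------------------------------##-#-##----------------------------------##---
237 ----------------------------------#####--#-#-##----------------------------##---
238 -----------------------------------######-###-----------------------------##----
239 --------------------------------------#########---------------------------##----
```

Call:
jog_arm:
  rows:
    - [[0,0,-0.2],0]
    - [[0,0,-0.4],0]
    - [[0,0,-0.5],0]
    - [[0,0,-0.6],0]
    - [[0,0,-0.65],0]
    - [[0,0,-0.68],0]
    - [[0,0,-0.68],0]
    - [[0,0,-0.68],0]

```text
clock: 36.72
eef_pos: [0.4951, -0.1155, 0.0509]
tcp_rot: [0.0, 0.729, 0.684, 0.0]
force: [-0.3, 1.3, -0.4]
opening: 0.0255
gripper_force: 15.0
```

Call:
jog_arm:
  rows:
    - [[0,0,-0.03],0]
    - [[0,0,-0.05],0]
    - [[0,0,-0.05],0]
    - [[0,0,-0.05],0]

```text
clock: 37.05
eef_pos: [0.4953, -0.1156, 0.0499]
tcp_rot: [0.0, 0.729, 0.684, 0.0]
force: [-0.5, -0.8, 0.6]
opening: 0.0257
gripper_force: 15.0
```

Call:
jog_arm:
  rows:
    - [[0,0,-0.03],0]
    - [[0,0,-0.04],0]
    - [[0,0,-0.04],0]
    - [[0,0,-0.04],0]

```text
clock: 37.38
eef_pos: [0.4953, -0.1157, 0.0498]
tcp_rot: [0.0, 0.729, 0.684, 0.0]
force: [-2.6, 0.6, 7.6]
opening: 0.0259
gripper_force: 15.0
```

Call:
jog_arm:
  rows:
    - [[0,0,-0.03],0]
    - [[0,0,-0.04],0]
    - [[0,0,-0.04],0]
    - [[0,0,-0.04],0]

```text
clock: 37.72
eef_pos: [0.4955, -0.1158, 0.0497]
tcp_rot: [0.0, 0.729, 0.684, 0.0]
force: [-5.0, 1.0, 13.9]
opening: 0.0257
gripper_force: 15.0
```

Call:
jog_arm:
  rows:
    - [[0,0,0.04],0]
    - [[0,0,0.07],0]
    - [[0,0,0.07],0]

```text
clock: 37.97
eef_pos: [0.4954, -0.1157, 0.0498]
tcp_rot: [0.0, 0.729, 0.684, 0.0]
force: [-1.3, 0.6, 4.0]
opening: 0.0259
gripper_force: 15.0
```

Call:
jog_arm:
  rows:
    - [[0,0,0],0]
    - [[0,0,0],0]
    - [[0,0,0],0]
    - [[0,0,0],0]
    - [[0,0,0],0]
    - [[0,0,0.4],0]
    - [[0,0,1.2],0]
    - [[0,0,2.4],0]
  jaw: 70

```text
clock: 38.63
eef_pos: [0.4925, -0.1148, 0.1078]
tcp_rot: [-0.003, 0.729, 0.684, -0.002]
force: [-0.3, -0.6, -0.8]
opening: 0.0701
gripper_force: 0.0
```

Call:
jog_arm:
  rows:
    - [[0,0,1.0],0]
    - [[-0.3,-0.5,2.0],0]
    - [[-0.9,-1.6,2.0],0]
    - [[-1.6,-3.0,2.0],0]
    - [[-2.3,-4.4,2.0],0]
    - [[-3.0,-5.8,2.0],0]
    - [[-3.6,-7.0,2.0],0]
    - [[-3.6,-7.0,2.0],0]

```text
clock: 39.3
eef_pos: [0.4029, -0.2952, 0.1606]
tcp_rot: [0.001, 0.731, 0.682, -0.001]
force: [0.2, 0.2, -0.6]
opening: 0.07
gripper_force: 0.0
```

```bash
python3 - <<'E'
from h import *
import pickle
im=[]
for n,(x,y,w,h) in(('top',(190,195,100,50)),('side',(235,160,80,60))):
    c=snap(n,'f_'+n); pickle.dump(c,open(f'f_{n}.pkl','wb'))
    a=cv2.imread(f'pics/f_{n}.png')[y:y+h,x:x+w]; im.append(cv2.resize(a,(600,300) if n=='top' else (400,300),interpolation=cv2.INTER_CUBIC))
W=np.zeros((600,600,3),np.uint8);W[:300]=im[0];W[300:,:400]=im[1]
cv2.imwrite('pics/d8.png',W)
E
```

```text
(no output)
```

View pics/d8.png

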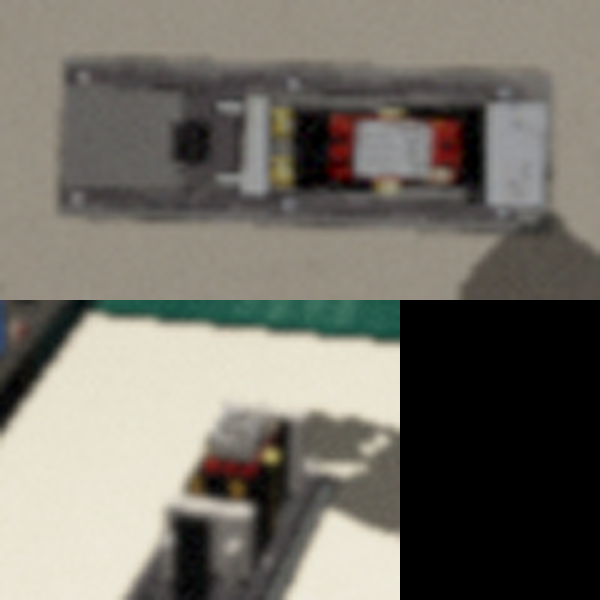

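The picture shows the row tight in the order asked, with the board flat and its sink up at (396,148). The insulator slivers are at (393,112) and (387,187). I'll measure the centring numerically.

```bash
python3 - <<'E'
from fit import *
np.set_printoptions(precision=1,suppress=True)
T=pickle.load(open('f_top.pkl','rb')); a=np.radians(-3.52); J=np.array([.497,-.0811])
ys=np.arange(-70,40,.5)
def prof(lx,z):
    P=place(np.array([[lx+d,y,z*1000] for y in ys for d in(-1,0,1)])/1000,*J,a)
    q=proj(T,P).astype(np.float32)
    v=cv2.remap(T['pixels'].astype(np.float32),q[:,:1].copy(),q[:,1:].copy(),cv2.INTER_LINEAR).reshape(len(ys),3,3).mean(1); return v
for lx in(18,-18):
    v=prof(lx,.062); w=np.clip(v[:,0]-v[:,2],0,None); w[(ys<-42)|(ys>-10)]=0; w[w<.4*w.max()]=0
    print('ins',lx,(ys*w).sum()/w.sum(),'extent',ys[w>0][[0,-1]])
for lx in(-8,0,8):
    v=prof(lx,.064); red=v[:,0]-v[:,1]; m=red>.4*red.max(); print('board',lx,ys[m][[0,-1]],ys[m][[0,-1]].mean())
for lx in(-8,0,8):
    v=prof(lx,.082); s=v.min(1); m=(s>.5*s[(ys>-45)&(ys<-10)].max())&(ys>-55)&(ys<0); print('sink',lx,ys[m][[0,-1]].mean(),ys[m][[0,-1]])
for y0 in(-50,-5):
    xs=np.arange(-24,24.5,.5);P=place(np.array([[x,y0,64] for x in xs])/1000,*J,a);q=proj(T,P).astype(np.float32)
    v=cv2.remap(T['pixels'].astype(np.float32),q[:,:1].copy(),q[:,1:].copy(),cv2.INTER_LINEAR)[:,0]
    m=(v[:,0]-v[:,1])>25;print('board x extent',y0,xs[m][[0,-1]])
E
```

```text
ins 18 -23.551257424328764 extent [-34.5 -10. ]
ins -18 -24.1306017209837 extent [-32.5 -17. ]
board -8 [-61.    4.5] -28.25
board 0 [-61.   4.] -28.5
board 8 [-61.    4.5] -28.25
sink -8 -30.0 [-51.5  -8.5]
sink 0 -27.5 [-46.5  -8.5]
sink 8 -27.5 [-46.5  -8.5]
board x extent -50 [-8.5 16.5]
board x extent -5 [-16.5  17. ]
```

The board is centred about 3.5 mm toward the stop from the insulator, while its lateral position is fine. I'll regrip the sink and shift it +3.5 mm along y.

Call:
jog_arm:
  rows:
    - [[0.6,1.2,0],0]
    - [[1.3,2.6,0],0]
    - [[2.0,4.0,0],0]
    - [[2.7,5.4,0],0]
    - [[3.3,6.5,0],0]
    - [[3.6,7.0,-0.2],0]
    - [[3.6,7.0,-0.8],0]
    - [[3.6,7.0,-1.6],0]

```text
clock: 40.07
eef_pos: [0.4977, -0.1129, 0.1212]
tcp_rot: [0.002, 0.728, 0.686, 0.001]
force: [-0.2, 1.4, -1.0]
opening: 0.0699
gripper_force: 0.0
```

Call:
jog_arm:
  rows:
    - [[0,0,-0.8],0]
    - [[0,0,-1.5],0]
    - [[0,0,-2.0],0]
    - [[0,0,-2.4],0]
    - [[0,0,-2.6],0]
    - [[0,0,-2.68],0]
    - [[0,0,-2.7],0]
    - [[0,0,-2.7],0]

```text
clock: 40.73
eef_pos: [0.4958, -0.1155, 0.0526]
tcp_rot: [0.001, 0.729, 0.684, 0.0]
force: [0.3, 0.9, 0.4]
opening: 0.0698
gripper_force: 0.0
```

Call:
jog_arm:
  rows:
    - [[0,0,0],0]
    - [[0,0,0],0]
    - [[0,0,0],0]
    - [[0,0,0],0]
    - [[0,0,0],0]
    - [[0,0,0],0]
    - [[0,0,0],0]
    - [[0,0,0],0]
  jaw: 15
  grip_force: 15

```text
clock: 41.4
eef_pos: [0.4951, -0.1156, 0.0519]
tcp_rot: [0.0, 0.729, 0.684, -0.0]
force: [-0.6, -0.6, 0.8]
opening: 0.0259
gripper_force: 15.0
```

Call:
jog_arm:
  rows:
    - [[0,0,0.06],0]
    - [[0,0,0.12],0]
    - [[0,0,0.16],0]
    - [[0,0.05,0.16],0]
    - [[0,0.1,0.16],0]
    - [[0.01,0.14,0.16],0]
    - [[0.01,0.14,0.16],0]
    - [[0.01,0.14,0.16],0]

```text
clock: 42.07
eef_pos: [0.4953, -0.1119, 0.0558]
tcp_rot: [-0.0, 0.729, 0.684, -0.0]
force: [0.3, 0.0, -0.7]
opening: 0.0254
gripper_force: 15.0
```

Call:
jog_arm:
  rows:
    - [[0,0,-0.05],0]
    - [[0,0,-0.1],0]
    - [[0,0,-0.14],0]
    - [[0,0,-0.17],0]
    - [[0,0,-0.17],0]
    - [[0,0,-0.17],0]

```text
clock: 42.57
eef_pos: [0.4952, -0.1121, 0.0519]
tcp_rot: [-0.0, 0.729, 0.684, -0.0]
force: [-2.0, 0.4, 3.0]
opening: 0.0256
gripper_force: 15.0
```

Down in contact at 3 N. I'll release, retreat and re-measure.

Call:
jog_arm:
  rows:
    - [[0,0,0],0]
    - [[0,0,0],0]
    - [[0,0,0],0]
    - [[0,0,0],0]
    - [[0,0,0],0]
    - [[0,0,0.4],0]
    - [[0,0,1.2],0]
    - [[0,0,2.4],0]
  jaw: 70

```text
clock: 43.23
eef_pos: [0.4928, -0.1114, 0.1101]
tcp_rot: [-0.003, 0.729, 0.684, -0.002]
force: [-0.1, -1.0, -0.1]
opening: 0.0699
gripper_force: 0.0
```

Call:
jog_arm:
  rows:
    - [[0,0,1.0],0]
    - [[-0.3,-0.5,2.0],0]
    - [[-0.9,-1.6,2.0],0]
    - [[-1.6,-3.0,2.0],0]
    - [[-2.3,-4.4,2.0],0]
    - [[-3.0,-5.8,2.0],0]
    - [[-3.6,-7.0,2.0],0]
    - [[-3.6,-7.0,2.0],0]

```text
clock: 43.9
eef_pos: [0.4032, -0.2917, 0.1628]
tcp_rot: [0.001, 0.731, 0.682, -0.001]
force: [-0.5, -0.0, 0.7]
opening: 0.0699
gripper_force: 0.0
```

```bash
python3 - <<'E'
from fit import *
np.set_printoptions(precision=1,suppress=True)
T=snap('top','g_top'); a=np.radians(-3.52); J=np.array([.497,-.0811]); ys=np.arange(-70,40,.5)
def prof(lx,z):
    P=place(np.array([[lx+d,y,z*1000] for y in ys for d in(-1,0,1)])/1000,*J,a); q=proj(T,P).astype(np.float32)
    return cv2.remap(T['pixels'].astype(np.float32),q[:,:1].copy(),q[:,1:].copy(),cv2.INTER_LINEAR).reshape(len(ys),3,3).mean(1)
for lx in(19.5,18,-18,-19.5):
    v=prof(lx,.062); w=np.clip(v[:,0],0,None); w[(ys<-42)|(ys>-10)]=0; m=w>.5*w.max(); print('ins',lx,ys[m][[0,-1]],ys[m].mean())
for lx in(-8,0,8):
    v=prof(lx,.064); red=v[:,0]-v[:,1]; m=red>.4*red.max(); print('board',lx,ys[m][[0,-1]],ys[m][[0,-1]].mean())
v=prof(0,.062); print('stop inner / pressure-plate side brightness', [(y,int(s)) for y,s in zip(ys[::4],v.mean(1)[::4]) if y<-60 or y>18])
E
```

```text
ins 19.5 [-33.5 -10. ] -21.75
ins 18 [-33. -10.] -21.5
ins -18 [-42.  -17.5] -29.75
ins -19.5 [-42. -18.] -30.0
board -8 [-56.   9.] -23.5
board 0 [-56.5   8. ] -24.25
board 8 [-57.   8.] -24.5
stop inner / pressure-plate side brightness [(np.float64(-70.0), 20), (np.float64(-68.0), 4), (np.float64(-66.0), 1), (np.float64(-64.0), 3), (np.float64(-62.0), 6), (np.float64(20.0), 19), (np.float64(22.0), 47), (np.float64(24.0), 73), (np.float64(26.0), 88), (np.float64(28.0), 91), (np.float64(30.0), 89), (np.float64(32.0), 84), (np.float64(34.0), 103), (np.float64(36.0), 125), (np.float64(38.0), 148)]
```

```bash
python3 -c "
from workcell import r
print(r.finish_job())"
```

```text
the job is handed in; nothing more can be done
None
```

I built the row (block, insulator, block, terminal plate) and pressed it against the stop until the push stalled at 20 N. The guard board lies flat on top with its heat sink up, within about 2 mm of centre over the insulator by camera, and I handed the job in at 44 s; no verdict came back.

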